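# Check a pin gauge on the bench micrometer with its ratchet

## Task

Take the pin gauge with the red band out of the shadow tray and lay it on the bench micrometer, its handle in the saddle and its steel pin across the anvil under the spindle, and let go of it. Then turn the small ratchet knob on top clockwise until the spindle has closed on the pin and the ratchet clearly slips (about a quarter turn of slipping, less than a full turn), and leave the gauge clamped there. Leave the blue-banded gauge in its pocket and do not disturb the other things on the bench.

Things in the scene. Friction and masses are not known exactly. Their poses are not given: they have to be found in the camera images.
- red_gauge_mid (a point): Loose pin gauge with red band, about 80 g, the one to measure: square grey handle 20x20x100 mm, coaxial steel pin 12 mm diameter, 45 mm long; red band at the handle's pin end. Point on the axis near the centre of mass, 10 mm above the underside. +y along the axis towards the pin, z up: handle y -90 to +10 mm, pin +10 to +55 mm. Lying on a flat surface it stays level on its handle, pin 4 mm clear.
- red_gauge_pin (a point): The spot of the red-banded gauge to be measured: on the pin's axis, 12 mm short of its end (43 mm along +y from red_gauge_mid). Same axes.
- blue_gauge_mid (a point): Pin gauge with a blue band, same shape and axes as the red-banded one, in the other pocket of the tray. To be left alone.
- tray: Black shadow tray, fixed, 152 (x) by 177 (y) by 42 mm; origin under its centre. Pockets along y at x = -45 and +45 mm hold the two gauges (either way round), pins to +y, axes 30 mm above the bench. The handles are sunk 2 mm below the tray's top with 1.5 mm play all round, so a gauge in its pocket can be gripped only by its pin, in the trough. Stands left or right, turned up to 23 degrees.
- trough (a point): Middle of the tray's finger trough, on its floor, 6 mm above the bench; axes as the tray's. The trough is 44 mm long in y and runs across the whole tray in x, open at both ends; the pins (at x = -45 and +45 mm) stick out over it, free on both sides and 18 mm clear below, their middle about 3 mm towards -y from this point. A 5 mm web with 16 mm wide slots parts it from the pockets.
- micrometer: Grey upright bench micrometer, fixed, on the other side than the tray, turned up to 23 degrees. Base x -32 to +68, y -75 to +75 mm, 12 mm thick; origin on the bench below the saddle. Screw upright at x 0, y +50 mm: anvil, spindle, head (30 mm diameter, 78 to 130 mm high), drum (33 mm, 135 to 161 mm), ratchet knob. Column 28 x 40 mm, 109 mm high, at x +52, y +50 mm; an arm joins it to the head.
- saddle (a point): Centre of the saddle's floor, 36 mm above the bench; axes as the micrometer's. Block 24 mm long in y with two low cheeks, 5 mm high and 24 mm apart in x, for the gauge's handle, which lies along y, pin towards +y, and overhangs to -y with room on all sides. With the gauge seated, red_gauge_mid is at x 0, y +8, z +10 mm from here. The head overhangs the anvil, so the hand must stay on the handle side.
- anvil_top (a point): Centre of the anvil's flat top (20 mm diameter, steel), 40 mm above the bench; axes as the micrometer's. The pin lies on it with its axis 6 mm above this point, red_gauge_pin over it (within 4 mm across, x, and 9 mm along, y).
- spindle_face (a point): Centre of the spindle's flat lower face (12 mm diameter), straight above the anvil; starts 24 to 28 mm above it.
- ratchet_grip (a point): On the axis of the ratchet knob, 195 mm above the bench: dark steel, ribbed, 22 mm diameter, 30 mm high (175 to 205 mm), the top of the micrometer; below it a 14 mm neck, 14 mm long, and the drum. Clockwise from above lowers the spindle. The knob neither rises nor sinks; it may be let go and taken again, and all stays as it was left.
- spindle (a joint): Travel of the spindle downward in m (0 top, most 0.027); coarse screw, 8 mm for each radian of the drum (50 mm a turn). Closed on the lying pin it reads about 0.016.
- drum (a joint): Turn of the graduated drum in rad, clockwise from above positive; starts between 0 and 0.5. It turns with the ratchet knob (0.04 N m) until the spindle meets something, then stands still.
- ratchet (a joint): Turn of the ratchet knob relative to the drum in rad, clockwise positive, 0 at the start: the slip. Constant while the knob drives the drum, grows when the ratchet slips (at 0.10 N m, about 7 N at the spindle). Turned back, knob and drum go together.
- timer_mid (a point): Bystander: a white bench timer, 62 x 62 x 22 mm, standing loose on the bench; the point is at its centre. One of four that stand in changing places round the work. Fixed microscopes and bottles fill the back of the bench, from about 0.63 m in front of the robot's base on; keep the arm clear of them.
- counter_mid (a point): Bystander: a light grey tally counter, 53 x 46 mm, 42 mm high, standing loose on the bench; the point is at its centre. One of four that stand in changing places round the work.
- vial_mid (a point): Bystander: a small vial with a red cap, 25 mm diameter, 55 mm high, standing loose on the bench; the point is at its centre. One of four that stand in changing places round the work.
- oil_mid (a point): Bystander: a small white bottle with a red cap, 29 mm diameter, 56 mm high, standing loose on the bench; the point is at its centre. One of four that stand in changing places round the work.
There are look-alikes about, which are no part of the job. There is more than one size of the micrometer; the job needs the larger.

How it is judged:
By the outcome, as a careful person would: the job done as asked, in the order asked, and still so for the second after the job is handed in, with the robot touching nothing.
It also fails if it takes over 72 s, if anything falls off the work surface, if the arm or the gripper's body presses on something with over 40 N, if the wrist force passes 120 N, or if a joint passes its speed limit or range.

## Robot

A 6-joint arm with a two-finger parallel gripper is mounted at the origin on a cart in front of the work surface, level with it; the furniture and walls round the work are solid. World frame = base frame: x ahead of the robot, y to its left, z up, the work surface at z = 0. Lengths are in m, angles in rad, forces in N, time in s.
With the tool pointing down it reaches from about 0.375 to 0.975 m from the base axis. Payload 3.8 kg.
Tool frame: the origin (TCP) lies midway between the tips of the shut fingers; the grasp point (between the pads) lies 19 mm behind it; z points along the fingers, y is the direction in which the jaws open and shut (so a half turn about z gives the same grasp; the last joint's range is limited). The gripper opens to 85 mm and grips with 20 to 120 N. Pads are 22 mm wide; open, the fingers measure 114 mm over their backs; the gripper's body (76 mm by 85 mm) begins 54 mm behind the grasp point. The pads swing forward as they close: fully open they stand 13 mm farther back than shut.
Start: joints at [1.163, 0.264, 1.604, -0, 1.274, -0.037], TCP at [0.245, 0.629, 0.231] pointing down, gripper open.
Joint ranges: [-2.63, 2.63], [-0.94, 2.18], [0.31, 2.57], [-1.31, 4.45], [0, 2.66], [-2.55, 2.55]. Speed limits (rad/s): [2.57, 2.57, 3.14, 3.14, 3.14, 3.14].

## Interface

Orientations are given as a rotation vector (axis times angle).
In Python, from workcell import bot gives the robot as it stands.
- The arm moves only by the tool arm_command, never from a script. Its argument "targets" is text: rows parted by semicolons, each of 7 numbers parted by spaces: the shift along the tool's x, y, z in mm, then the turn, a rotation vector about the tool's x, y, z in degrees, then the opening, from 0 (shut) to 1 (fully open). A call has 1 to 10 rows; each row is the pose to reach, as a shift and turn from the pose commanded when the call began, along the tool's axes at that moment; what a row does not reach only later rows make up. A row lasts 1/12 s, in which the tool goes at most 41.7 mm and 7.16 degrees, less where a joint would pass 70% of its speed; a pose out of reach is approached as far as the arm can. A call with a gripper value outside its range is refused whole. The fingers move at their own pace and stop on an object; "newtons" is the grip in N (left out, the last holds). Time passes only in rows, so rows that repeat a pose let the fingers close. It gives the time, the measured TCP pose, the force and the opening at its end, in the units of the state.
- bot.read_state(): the state, without advancing time (a new reading comes with each control period).
- bot.read_camera(name): name is "side" or "top" or "wrist"; returns (picture, depth): 420x560x3 uint8, blue, green, red; 420x560 float32, m along the optical axis (not along the pixel's ray), 0 where there is no reading.
- bot.camera_params(name): a dict with "fov_y" (degrees; the focal length in pixels is half the picture's height over the tangent of half this angle, whatever the lens; pixels are square), "cx", "cy" (the principal point, pixels), "k1" (the pictures are not rectified: a ray, as slopes to the right and down, at radius r is drawn at 1 + k1 r^2 times it, then the intrinsics apply), "xyz" and "rotation" of the camera in the world; the wrist camera has in their place "T_tool_cam" (4x4, takes a point from camera to tool coordinates, whose origin is the TCP and whose axes are the flange's). Camera axes: x right, y up, looking along -z (the intrinsics and any distortion apply to the point x, -y, -z); pixel columns grow to the right and rows downward; lengths in m; the calibration is good to about 2 mm. A picture is of the moment at which its call begins: read the wrist's pose just before it. camera_params takes no time and is no camera call.
- bot.finish_job(): hands the job in, once; it reports no verdict.
The state is a dict: "time": time; "q": joint angles; "joint_vel": joint speeds; "joint_torque": joint torques, N m; "tool_pos": TCP position; "tcp_rot": TCP orientation; "wrist_force": force on the tool from outside, world axes, zero at the start; "torque": the same for the moment, N m; "width": opening from 0.0 (shut) to 1.0 (fully open).
Only numpy, scipy, OpenCV 4.12 (cv2) and the standard library are available. Lean on these libraries where they do the work, as an engineer would, in place of code of your own. Each camera call takes 0.05 s, during which the arm holds its last target.

## Working session

There is one attempt and no reset: what is moved stays moved. The work goes in short steps, Python scripts to look and compute and a tool call to move; the robot and the scene stay as the last step left them, time stands still between calls to the robot, and variables do not carry over. Pictures are saved under pics/ and viewed, and the job is handed in when it is done.

Besides the shell and the picture viewer there is one more tool, called after "Emit:" as name(argument=value, ...) on one line, values as JSON. arm_command: Moves the arm, as the interface text tells. Its arguments: {"type":"object","properties":{"targets":{"type":"string"},"newtons":{"type":"number"}},"required":["targets"]}

```bash
ls; mkdir -p pics
python3 - <<'E'
from workcell import bot
import cv2,numpy as np
print(bot.read_state())
for n in ("side","top","wrist"):
    print(n,bot.camera_params(n))
    p,d=bot.read_camera(n)
    cv2.imwrite(f"pics/{n}0.png",p); np.save(f"pics/{n}0.npy",d)
E
```

```text
pics
{'time': 0.0, 'q': array([ 1.16309166e+00,  2.64771277e-01,  1.60541498e+00,  1.62909748e-05,
        1.27372550e+00, -3.68791825e-02]), 'joint_vel': array([ 8.36538423e-04, -1.06652159e-03,  3.49704374e-05,  3.15757426e-04,
        1.31085222e-03,  2.60663115e-04]), 'joint_torque': array([ 1.72998880e-03, -5.15129578e+01, -3.67305958e+01,  9.75316084e-05,
        1.30109995e-02,  6.77288114e-06]), 'tool_pos': array([0.24429142, 0.62842645, 0.22992771]), 'tcp_rot': array([-0.57906953, -3.08722572,  0.00354722]), 'wrist_force': array([-0.35137196, -0.17134436,  0.47015953]), 'torque': array([ 0.04401818,  0.02662932, -0.01347151]), 'width': 0.998316760027098}
side {'fov_y': 45.01564358785013, 'cx': 270.7561327730028, 'cy': 206.7454915948465, 'k1': -0.1901683878468854, 'xyz': array([-0.03232807,  1.38457411,  1.24212619]), 'rotation': array([ 0.24500569, -1.23905756, -2.46739985])}
top {'fov_y': 53.17306575773436, 'cx': 276.7831630088211, 'cy': 210.01309385340477, 'k1': 0.0009844152843379531, 'xyz': array([0.47247543, 0.02172561, 1.34371911]), 'rotation': array([ 0.06046596, -0.04310149, -1.58770303])}
wrist {'fov_y': 70.38927282355007, 'cx': 277.78320099406596, 'cy': 210.0628995383701, 'k1': -0.04505028029070026, 'T_tool_cam': array([[ 3.62217393e-04,  9.54273498e-01,  2.98934710e-01,
         7.74667768e-02],
       [ 9.99999911e-01, -2.80305112e-04, -3.16890673e-04,
        -1.24685277e-04],
       [-2.18607444e-04,  2.98934798e-01, -9.54273514e-01,
        -1.44000706e-01],
       [ 0.00000000e+00,  0.00000000e+00,  0.00000000e+00,
         1.00000000e+00]])}
```

View pics/top0.png

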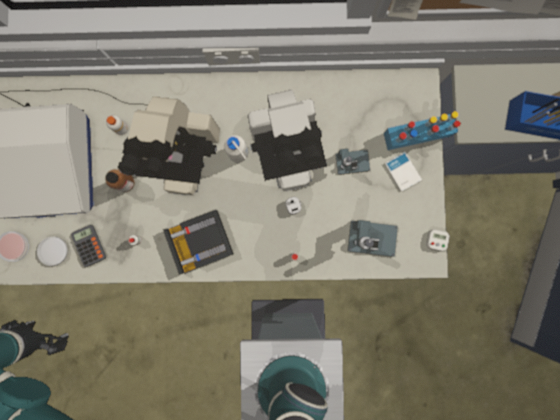

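View pics/side0.png

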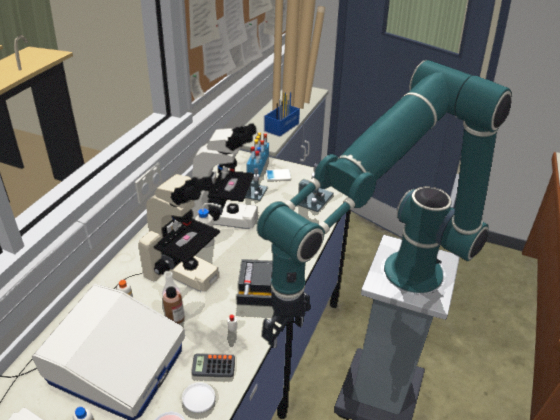

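View pics/wrist0.png

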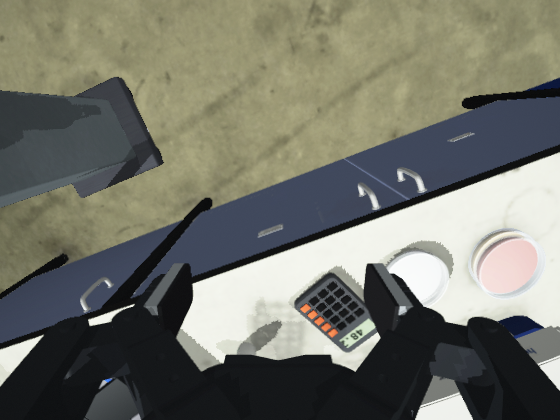

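```bash
cat > h.py <<'E'
import numpy as np,cv2
from scipy.spatial.transform import Rotation as R
def load(n,st=None):
    from workcell import bot
    c=bot.camera_params(n)
    f=210/np.tan(np.radians(c['fov_y']/2))
    if 'xyz' in c:
        T=np.eye(4);T[:3,:3]=R.from_rotvec(c['rotation']).as_matrix();T[:3,3]=c['xyz']
    else:
        W=np.eye(4);W[:3,:3]=R.from_rotvec(st['tcp_rot']).as_matrix();W[:3,3]=st['tool_pos']
        T=W@c['T_tool_cam']
    return dict(f=f,cx=c['cx'],cy=c['cy'],k=c['k1'],T=T)
def rays(C,uv):
    uv=np.atleast_2d(np.float64(uv))
    K=np.array([[C['f'],0,C['cx']],[0,C['f'],C['cy']],[0,0,1]])
    p=cv2.undistortPoints(uv.reshape(-1,1,2),K,np.array([C['k'],0,0,0.])).reshape(-1,2)
    return np.c_[p[:,0],-p[:,1],-np.ones(len(p))]@C['T'][:3,:3].T
def onplane(C,uv,z):
    d=rays(C,uv);o=C['T'][:3,3]
    return o+d*((z-o[2])/d[:,2])[:,None]
def proj(C,P):
    P=np.atleast_2d(P);q=(P-C['T'][:3,3])@C['T'][:3,:3]
    s=np.c_[q[:,0],-q[:,1]]/(-q[:,2:])
    s=s*(1+C['k']*(s**2).sum(1))[:,None]
    return s*C['f']+[C['cx'],C['cy']]
def cloud(C,d):
    v,u=np.mgrid[:420,:560]
    r=rays(C,np.c_[u.ravel(),v.ravel()])
    return (C['T'][:3,3]+r*d.reshape(-1,1)).reshape(420,560,3)
def zoom(p,x,y,w,h,s):
    return cv2.resize(p[y:y+h,x:x+w],None,fx=s,fy=s,interpolation=cv2.INTER_CUBIC)
E
python3 - <<'E'
from h import *
p=cv2.imread('pics/top0.png')
cv2.imwrite('pics/c1.png',np.hstack([zoom(p,155,200,90,80,4.4),zoom(p,325,200,90,80,4.4)]))
cv2.imwrite('pics/c2.png',zoom(p,100,130,350,150,2.2))
C=load('top');P=cloud(C,np.load('pics/top0.npy'))
for u,v in [(200,242),(250,200),(170,255),(372,238),(366,242),(352,160),(438,240),(295,257),(293,206),(133,240)]:
    print(u,v,P[v,u].round(3))
E
```

```text
200 242 [0.463 0.275 0.043]
250 200 [ 0.595  0.122 -0.002]
170 255 [ 0.423  0.38  -0.003]
372 238 [ 0.466 -0.264  0.011]
366 242 [ 0.457 -0.206  0.203]
352 160 [ 0.717 -0.209  0.006]
438 240 [ 0.457 -0.469  0.016]
295 257 [ 0.413 -0.018  0.054]
293 206 [ 0.571 -0.016  0.034]
133 240 [0.473 0.479 0.055]
```

View pics/c1.png

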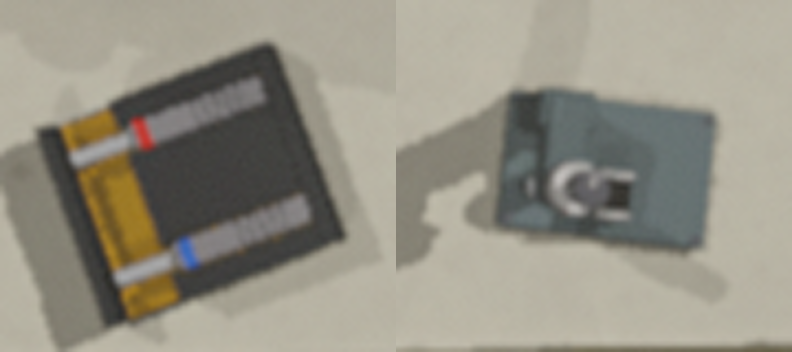

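View pics/c2.png

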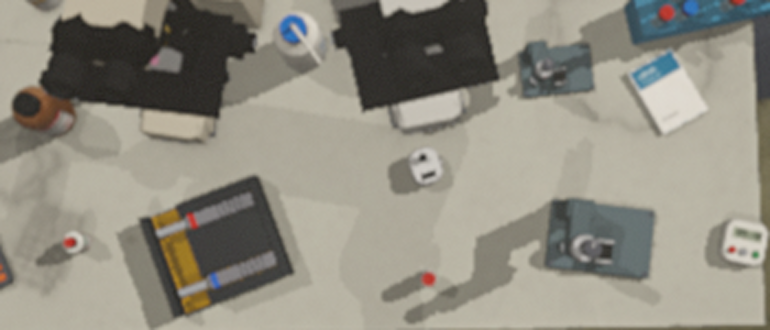

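```bash
cat >> h.py <<'E'
def delta(st,pos,xdir):
    """shift (mm, tool axes) and rotvec(deg) to reach TCP pos pointing down with tool x heading xdir(deg in world)"""
    A=R.from_rotvec(st['tcp_rot']).as_matrix()
    a=np.radians(xdir);x=np.array([np.cos(a),np.sin(a),0]);z=np.array([0,0,-1.])
    B=np.c_[x,np.cross(z,x),z]
    return A.T@(np.array(pos)-st['tool_pos'])*1000, np.degrees(R.from_matrix(A.T@B).as_rotvec())
def heading(st):
    A=R.from_rotvec(st['tcp_rot']).as_matrix()
    return np.degrees(np.arctan2(A[1,0],A[0,0]))
def pr(st): print('t',round(st['time'],2),'pos',st['tool_pos'].round(4),'head',heading(st).round(2),'q',st['q'].round(2),'F',st['wrist_force'].round(1),'M',st['torque'].round(3),'w',round(st['width'],3))
E
python3 - <<'E'
from h import *
from workcell import bot
st=bot.read_state();pr(st)
C=load('top')
f=lambda u,v,ox,oy:(ox+u/4.4,oy+v/4.4)
tip=onplane(C,[f(72,158,155,200),f(143,133,155,200),f(265,90,155,200)],.033)
print(tip)
b=onplane(C,[f(512,92,325-396/4.4,200),f(715,115,325-396/4.4,200),f(700,248,325-396/4.4,200),f(497,222,325-396/4.4,200)],.012);print(b)
for e in [(b[0]-b[1]),(b[3]-b[2]),(b[0]-b[3]),b[1]-b[2]]: print(np.linalg.norm(e),np.degrees(np.arctan2(e[1],e[0])))
for h in (0,90,-90,160,-20,70): print(h,delta(st,[.42,.27,.3],h))
E
```

```text
t 0.15 pos [0.2444 0.6286 0.2302] head 158.75 q [ 1.16  0.26  1.61 -0.    1.27 -0.04] F [ 0.1 -0.5  0.9] M [-0.004  0.032 -0.003] w 0.997
[[0.48371603 0.36644023 0.033     ]
 [0.5005864  0.31581241 0.033     ]
 [0.52964168 0.228707   0.033     ]]
[[ 0.52149309 -0.20004678  0.012     ]
 [ 0.50239828 -0.34512756  0.012     ]
 [ 0.40752749 -0.33100978  0.012     ]
 [ 0.42847299 -0.1866285   0.012     ]]
0.14633196090363146 82.50211356836938
0.14589265916083843 81.74564114497485
0.09398291597721495 -8.208373384008432
0.09591548353930666 -8.464101701248874
0 (array([-293.62498203, -270.69287327,  -69.30116261]), array([-3.02031068e-02,  1.41167907e-01,  1.58754671e+02]))
90 (array([-293.62498203, -270.69287327,  -69.30116261]), array([-9.13521379e-02,  5.91516121e-02,  6.87547091e+01]))
-90 (array([-293.62498203, -270.69287327,  -69.30116261]), array([-6.54767082e-02, -1.01120444e-01, -1.11245238e+02]))
160 (array([-293.62498203, -270.69287327,  -69.30116261]), array([-0.10235222, -0.00371097, -1.24527132]))
-20 (array([-293.62498203, -270.69287327,  -69.30116261]), array([-5.78907866e-03,  1.59668486e-01,  1.78754657e+02]))
70 (array([-293.62498203, -270.69287327,  -69.30116261]), array([-8.30550705e-02,  7.72431593e-02,  8.87547026e+01]))
```

Run:
```python
from h import *
from workcell import bot
st=bot.read_state()
print(delta(st,[.48,.25,.23],108.4))
C=load('top');print(onplane(C,[(216.4,210.2),(232.7,254.1),(155+40/4.4,200+130/4.4),(155+105/4.4,200+325/4.4)],.042))
```

```text
(array([-356.7976455 , -267.46688276,    0.69031956]), array([-9.68498520e-02,  4.25615881e-02,  5.03547146e+01]))
[[0.56113674 0.22338761 0.042     ]
 [0.42422307 0.17396472 0.042     ]
 [0.50378035 0.38673417 0.042     ]
 [0.3663027  0.34093028 0.042     ]]
```

Emit:
arm_command(targets="-100 -75 0 0 0 15 0.6;-357 -267 0 0 0 50.4 0.6;-357 -267 0 0 0 50.4 0.6;-357 -267 0 0 0 50.4 0.6;-357 -267 0 0 0 50.4 0.6;-357 -267 0 0 0 50.4 0.6;-357 -267 0 0 0 50.4 0.6;-357 -267 0 0 0 50.4 0.6;-357 -267 0 0 0 50.4 0.6;-357 -267 0 0 0 50.4 0.6", newtons=80)

```text
time: 0.98
tool_pos: [0.4656, 0.2737, 0.2312]
tcp_rot: [-1.839, -2.547, 0.0]
wrist_force: [0.7, 0.4, -0.9]
width: 0.603
```

Run:
```python
from h import *
from workcell import bot
st=bot.read_state();pr(st)
print(delta(st,[.48,.25,.23],108.4))
```

```text
t 0.98 pos [0.4656 0.2737 0.2312] head 108.36 q [0.49 0.01 1.89 0.   1.24 0.16] F [ 0.7  0.4 -0.9] M [-0.022 -0.006 -0.03 ] w 0.603
(array([-26.98900945,   6.21284622,   1.16430572]), array([-0.00265262, -0.00012673, -0.03772676]))
```

Emit:
arm_command(targets="-27 6 0 0 0 0 0.6;-27 6 0 0 0 0 0.6;-27 6 0 0 0 0 0.6")

```text
time: 1.23
tool_pos: [0.4798, 0.2504, 0.231]
tcp_rot: [-1.843, -2.544, 0.001]
wrist_force: [0.6, 0.1, 0.1]
width: 0.603
```

Run:
```python
from h import *
from workcell import bot
import pickle
st=bot.read_state();pr(st)
p,d=bot.read_camera('wrist')
pickle.dump((st,p,d,load('wrist',st)),open('pics/w1.pkl','wb'))
cv2.imwrite('pics/w1.png',p)
```

```text
t 1.23 pos [0.4798 0.2504 0.231 ] head 108.15 q [0.43 0.01 1.89 0.   1.24 0.12] F [0.6 0.1 0.1] M [ 0.055 -0.006  0.115] w 0.603
```

View pics/w1.png

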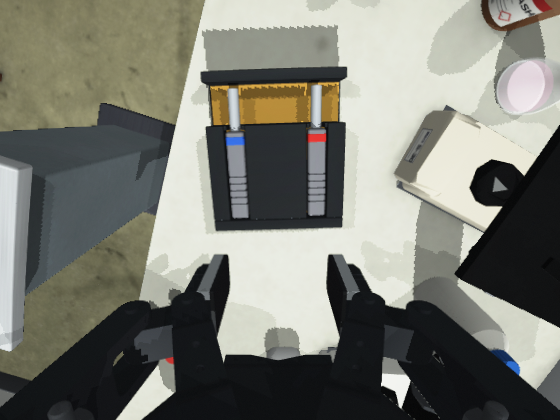

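Run:
```python
from h import *
import pickle
st,p,d,C=pickle.load(open('pics/w1.pkl','rb'))
cv2.imwrite('pics/w1c.png',zoom(p,195,60,160,175,3.4))
hsv=cv2.cvtColor(p,cv2.COLOR_BGR2HSV)
m=((hsv[...,0]<8)|(hsv[...,0]>172))&(hsv[...,1]>150)&(hsv[...,2]>100)
m[:60]=0;m[240:]=0;m[:,:200]=0;m[:,350:]=0
v,u=np.nonzero(m);print('red',u.mean(),v.mean(),len(u),u.min(),u.max(),v.min(),v.max())
# grey: pin/handle pixels in the band col range
sub=hsv[75:235,285:345]
g=(sub[...,1]<50)&(sub[...,2]>85)
for r in range(0,160,6):
    c=np.nonzero(g[r])[0]
    print(75+r,(c.min()+285,c.max()+285,len(c)) if len(c) else None)
P=cloud(C,d);print(P[150,275],P[105,316],P[180,317],P[250,275])
```

```text
red 316.5 137.5 144 308 325 134 141
75 None
81 (np.int64(340), np.int64(344), 5)
87 (np.int64(311), np.int64(344), 16)
93 (np.int64(311), np.int64(344), 17)
99 (np.int64(311), np.int64(344), 17)
105 (np.int64(311), np.int64(344), 17)
111 (np.int64(311), np.int64(344), 16)
117 (np.int64(311), np.int64(344), 16)
123 (np.int64(311), np.int64(320), 10)
129 (np.int64(310), np.int64(324), 15)
135 None
141 None
147 (np.int64(308), np.int64(324), 17)
153 (np.int64(308), np.int64(324), 17)
159 (np.int64(308), np.int64(324), 17)
165 (np.int64(308), np.int64(344), 18)
171 (np.int64(308), np.int64(344), 18)
177 (np.int64(308), np.int64(344), 18)
183 (np.int64(308), np.int64(344), 18)
189 (np.int64(308), np.int64(344), 19)
195 (np.int64(309), np.int64(344), 18)
201 (np.int64(310), np.int64(344), 16)
207 (np.int64(308), np.int64(344), 19)
213 (np.int64(308), np.int64(344), 18)
219 (np.int64(342), np.int64(344), 3)
225 (np.int64(342), np.int64(344), 3)
231 (np.int64(285), np.int64(344), 60)
[0.46282435 0.28944642 0.04281674] [0.49005039 0.34834212 0.03698779] [0.51879574 0.27212145 0.04115595] [0.50567515 0.15643585 0.00140078]
```

View pics/w1c.png

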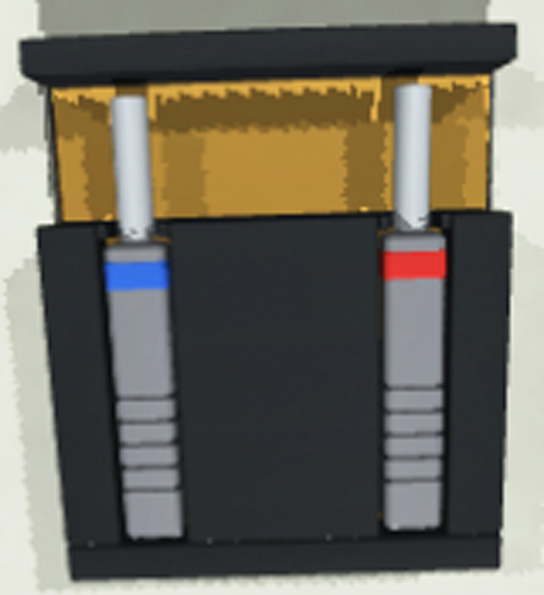

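Run:
```python
from h import *
import pickle
st,p,d,C=pickle.load(open('pics/w1.pkl','rb'))
A=onplane(C,[(316.5,137.5),(316.3,150),(316.3,215)],.040)
B=onplane(C,[(315.5,86),(315.6,105),(315.8,120)],.035)
print(A,B)
for a,b in ((A[2],A[0]),(A[2],B[0])):
    e=b-a;print(np.linalg.norm(e[:2]),np.degrees(np.arctan2(e[1],e[0])))
# top cam cross-check
T=load('top');print(proj(T,[A[0],A[2],B[0]]))
# tray corners
t=onplane(C,[(207,126),(347,124),(215,228),(342,228)],.042);print(t)
h=108.7
print(delta(st,[.49,.345,.1],h))
```

```text
[[0.50199207 0.31635433 0.04      ]
 [0.50648753 0.30352543 0.04      ]
 [0.53293683 0.23212923 0.04      ]] [[0.48309292 0.36650535 0.035     ]
 [0.48984426 0.34835238 0.035     ]
 [0.49545714 0.33367551 0.035     ]]
0.08972984331159534 110.17360802037331
0.14332256140015823 110.35124361186759
[[186.82117422 229.73871079]
 [213.76746129 219.3250313 ]
 [171.17492771 236.10679449]]
[[0.384856   0.29101316 0.042     ]
 [0.52811098 0.34023611 0.042     ]
 [0.4230507  0.17947861 0.042     ]
 [0.56747857 0.22691021 0.042     ]]
(array([ 86.6521854 ,  39.1969556 , 130.96651535]), array([-0.03396757, -0.01228769, -0.54728063]))
```

Run:
```python
from h import *
from workcell import bot
st=bot.read_state();pr(st)
print(delta(st,[.4904,.3463,.075],110))
```

```text
t 1.28 pos [0.4793 0.2515 0.231 ] head 108.25 q [0.44 0.01 1.89 0.   1.24 0.12] F [0.8 0.4 0.2] M [ 0.017 -0.029  0.056] w 0.606
(array([ 86.48086398,  40.34992368, 156.02494969]), array([-0.0371488 , -0.02967345, -1.74897249]))
```

Emit:
arm_command(targets="86 40 60 0 0 -1.75 0.6;86 40 100 0 0 -1.75 0.6;86 40 130 0 0 -1.75 0.6;86 40 156 0 0 -1.75 0.6;86 40 156 0 0 -1.75 0.6;86 40 156 0 0 -1.75 0.6;86 40 156 0 0 -1.75 0.6;86 40 156 0 0 -1.75 0.6")

```text
time: 1.95
tool_pos: [0.4906, 0.3473, 0.0768]
tcp_rot: [1.797, 2.576, 0.003]
wrist_force: [0.2, 0.5, 0.7]
width: 0.601
```

Run:
```python
from h import *
from workcell import bot
import pickle
st=bot.read_state();pr(st)
print(delta(st,[.4904,.3463,.022],110))
p,d=bot.read_camera('wrist')
pickle.dump((st,p,d,load('wrist',st)),open('pics/w2.pkl','wb'))
cv2.imwrite('pics/w2.png',p)
```

```text
t 1.95 pos [0.4906 0.3473 0.0768] head 110.18 q [ 0.57  0.26  1.91 -0.    0.97  0.22] F [0.2 0.5 0.7] M [-0.035 -0.     0.006] w 0.601
(array([-0.88968189, -0.649473  , 54.84109612]), array([ 0.10549281, -0.02383436,  0.18051191]))
```

View pics/w2.png

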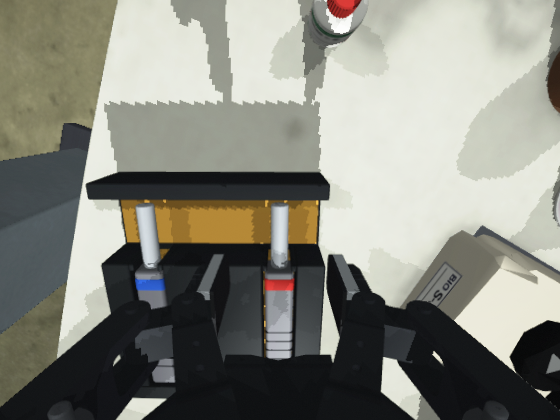

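Run:
```python
from h import *
import pickle
st,p,d,C=pickle.load(open('pics/w2.pkl','rb'))
hsv=cv2.cvtColor(p,cv2.COLOR_BGR2HSV)
m=((hsv[...,0]<8)|(hsv[...,0]>172))&(hsv[...,1]>150)&(hsv[...,2]>100)
m[:200]=0
v,u=np.nonzero(m);print(u.mean(),v.mean(),u.min(),u.max(),v.min(),v.max())
g=(hsv[...,1]<50)&(hsv[...,2]>85)
for r in (206,212,220,230,240,250): 
    c=np.nonzero(g[r,255:305])[0]+255;print(r,c.min(),c.max(),len(c))
print(onplane(C,[(u.mean(),v.mean())],.04),onplane(C,[(280,206)],.034),onplane(C,[(280,225),(280,245)],.036), proj(C,[[.4904,.3463,.03]]))
```

```text
279.04067796610167 284.44406779661017 265 293 279 290
206 271 288 18
212 271 287 17
220 271 287 17
230 271 287 17
240 271 287 17
250 271 287 17
[[0.50230997 0.31584749 0.04      ]] [[0.48391629 0.36755447 0.034     ]] [[0.488244   0.35582064 0.036     ]
 [0.49324418 0.34232624 0.036     ]] [[278.05647426 235.16614179]]
```

Emit:
arm_command(targets="-1 0 30 0 0 0 0.6;-1 0 55 0 0 0 0.6;-1 0 55 0 0 0 0.6;-1 0 55 0 0 0 0.6;-1 0 55 0 0 0 0;-1 0 55 0 0 0 0;-1 0 55 0 0 0 0;-1 0 55 0 0 0 0;-1 0 55 0 0 0 0;-1 0 55 0 0 0 0", newtons=80)

```text
time: 2.83
tool_pos: [0.492, 0.3461, 0.0224]
tcp_rot: [1.799, 2.574, 0.005]
wrist_force: [-0.3, 1.0, 5.8]
width: 0.105
```

Emit:
arm_command(targets="0 0 0 0 0 0 0;0 0 0 0 0 0 0")

```text
time: 3.0
tool_pos: [0.492, 0.3461, 0.0224]
tcp_rot: [1.799, 2.574, 0.005]
wrist_force: [-0.9, -0.5, 6.9]
width: 0.1
```

Run:
```python
from h import *
from workcell import bot
import pickle
st=bot.read_state();pr(st)
p,d=bot.read_camera('wrist')
cv2.imwrite('pics/w3.png',p)
```

```text
t 3.0 pos [0.492  0.3461 0.0224] head 110.11 q [ 0.57  0.33  1.94 -0.    0.87  0.22] F [-0.9 -0.5  6.9] M [-0.171  0.027  0.012] w 0.1
```

View pics/w3.png

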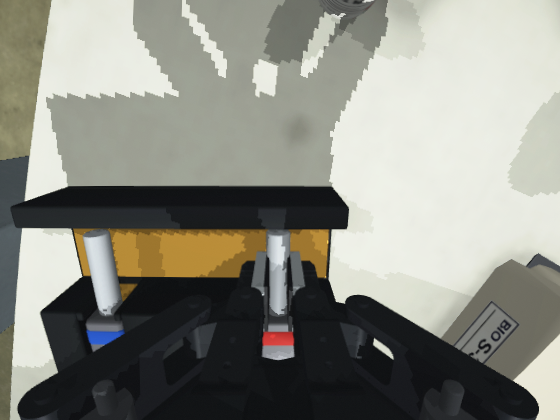

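Emit:
arm_command(targets="0 0 -4 0 0 0 0;0 0 -10 0 0 0 0;0 0 -18 0 0 0 0;0 0 -30 0 0 0 0;0 0 -50 0 0 0 0;0 0 -70 0 0 0 0;0 0 -70 0 0 0 0")

```text
time: 3.63
tool_pos: [0.4931, 0.3469, 0.0957]
tcp_rot: [1.798, 2.573, 0.011]
wrist_force: [1.1, 1.4, 0.4]
width: 0.105
```

Run:
```python
from h import *
from workcell import bot
import pickle
st=bot.read_state();pr(st)
for n in('side','wrist'):
    p,d=bot.read_camera(n);cv2.imwrite(f'pics/{n}4.png',p)
    if n=='side':cv2.imwrite('pics/side4.png',zoom(p,200,200,150,120,5))
print(delta(st,[.50,.15,.09],90))
```

```text
t 3.63 pos [0.4931 0.3469 0.0957] head 110.1 q [0.57 0.24 1.9  0.   1.   0.22] F [1.1 1.4 0.4] M [ 0.04  -0.039 -0.008] w 0.105
(array([-187.28808952,  -61.21098375,    4.91247238]), array([ 0.38126004, -0.16998851, 20.09881593]))
```

View pics/side4.png

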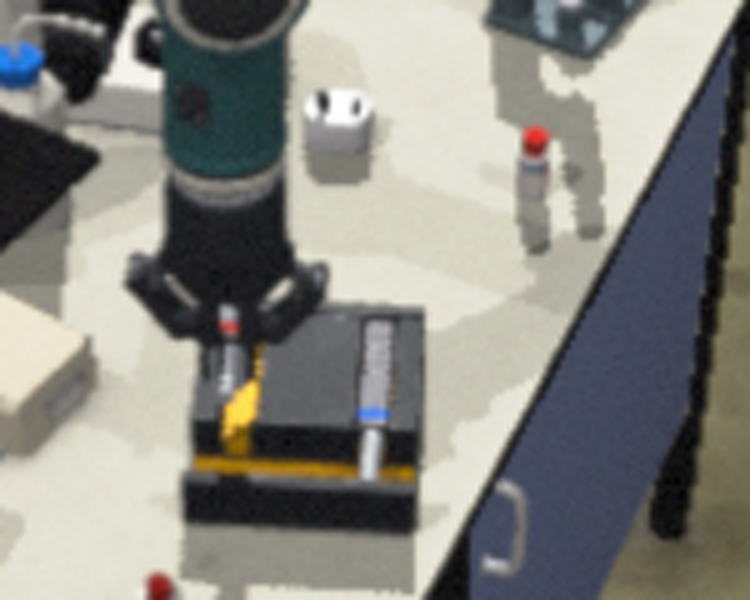

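View pics/wrist4.png

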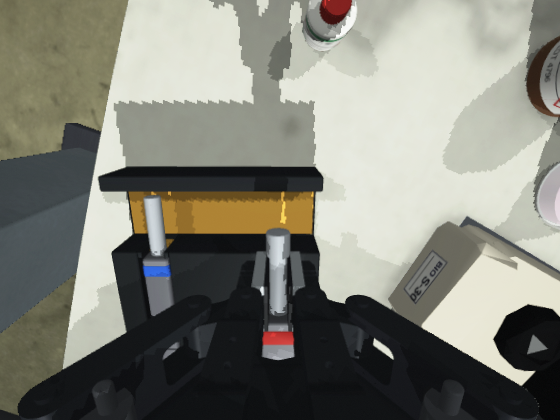

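Emit:
arm_command(targets="-37 -12 0 0 0 5 0;-75 -25 0 0 0 11 0;-112 -37 0 0 0 15 0;-150 -49 0 0 0 20 0;-190 -61 5 0 0 20 0;-190 -61 25 0 0 20 0;-190 -61 50 0 0 20 0;-190 -61 72 0 0 20 0;-190 -61 76 0 0 20 0;-190 -61 76 0 0 20 0")

```text
time: 4.57
tool_pos: [0.4953, 0.1449, 0.0115]
tcp_rot: [-2.217, -2.221, 0.009]
wrist_force: [-0.3, -0.4, -0.7]
width: 0.099
```

Run:
```python
from h import *
from workcell import bot
st=bot.read_state();pr(st)
for n in('side','wrist'):
    p,d=bot.read_camera(n);cv2.imwrite(f'pics/{n}5.png',p)
    if n=='side':cv2.imwrite('pics/side5.png',zoom(p,200,170,150,120,5))
```

```text
t 4.57 pos [0.4953 0.1449 0.0115] head 90.09 q [0.24 0.22 2.12 0.   0.81 0.23] F [-0.3 -0.4 -0.7] M [ 0.057 -0.007  0.035] w 0.099
```

View pics/side5.png

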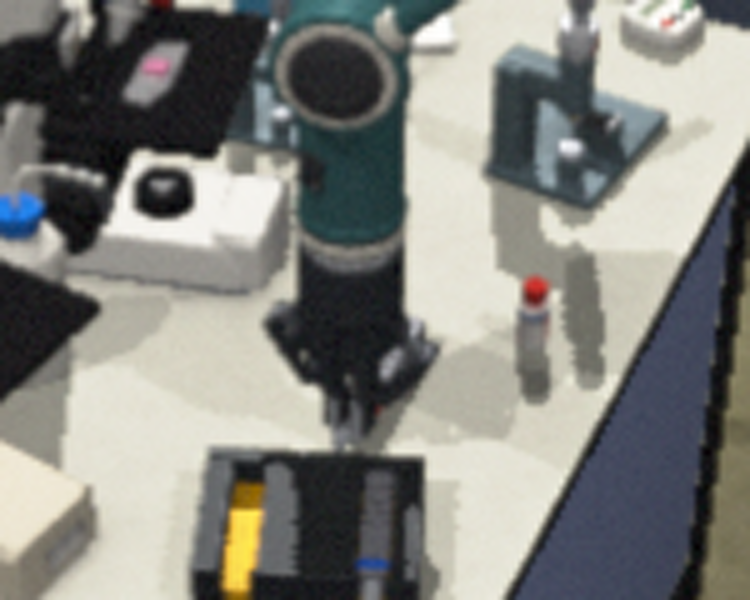

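View pics/wrist5.png

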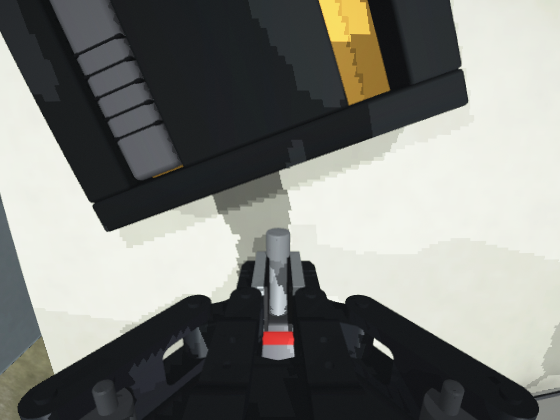

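Clear of the tray; gauge still level. Lower until contact.

Emit:
arm_command(targets="0 0 2 0 0 0 0;0 0 4 0 0 0 0;0 0 6 0 0 0 0;0 0 7 0 0 0 0;0 0 7 0 0 0 0")

```text
time: 5.08
tool_pos: [0.4986, 0.1459, 0.0074]
tcp_rot: [2.219, 2.224, 0.0]
wrist_force: [0.5, -0.5, -1.3]
width: 0.099
```

Emit:
arm_command(targets="0 0 2 0 0 0 0;0 0 3 0 0 0 0;0 0 4 0 0 0 0;0 0 4 0 0 0 0")

```text
time: 5.42
tool_pos: [0.4984, 0.1457, 0.003]
tcp_rot: [-2.219, -2.223, 0.001]
wrist_force: [-0.2, 0.2, -0.4]
width: 0.102
```

Emit:
arm_command(targets="0 0 1 0 0 0 0;0 0 1 0 0 0 0;0 0 1 0 0 0 0.35;0 0 1 0 0 0 0.35;0 0 1 0 0 0 0.35;0 0 1 0 0 0 0.35;0 0 -15 0 0 0 0.35;0 0 -50 0 0 0 0.35;0 0 -90 0 0 0 0.35;0 0 -90 0 0 0 0.6")

```text
time: 6.25
tool_pos: [0.5044, 0.1472, 0.101]
tcp_rot: [2.214, 2.219, 0.018]
wrist_force: [1.8, 0.5, 1.8]
width: 0.476
```

Run:
```python
from h import *
from workcell import bot
st=bot.read_state();pr(st)
print(delta(st,[.49,.03,.15],90))
```

```text
t 6.25 pos [0.5044 0.1472 0.101 ] head 90.11 q [ 0.24  0.09  2.06 -0.    0.97  0.23] F [1.8 0.5 1.8] M [-0.011 -0.095 -0.03 ] w 0.476
(array([-116.99389406,  -13.98703834,  -49.55091517]), array([ 0.74133926, -0.17643222,  0.10813457]))
```

Emit:
arm_command(targets="-40 0 -30 0 0 0 0.6;-80 0 -60 0 0 0 0.6;-117 -10 -90 0 0 0 0.6;-117 -10 -90 0 0 0 0.6;-117 -10 -90 0 0 0 0.6;-117 -10 -90 0 0 0 0.6")

```text
time: 6.75
tool_pos: [0.4897, 0.0281, 0.1844]
tcp_rot: [2.221, 2.219, 0.004]
wrist_force: [-0.1, 1.2, -0.3]
width: 0.595
```

Run:
```python
from h import *
from workcell import bot
import pickle
st=bot.read_state();pr(st)
p,d=bot.read_camera('wrist')
pickle.dump((st,p,d,load('wrist',st)),open('pics/w6.pkl','wb'))
cv2.imwrite('pics/w6.png',p)
```

```text
t 6.75 pos [0.4897 0.0281 0.1844] head 89.96 q [ 0.01 -0.06  2.04  0.    1.15  0.01] F [-0.1  1.2 -0.3] M [ 0.023  0.015 -0.013] w 0.595
```

View pics/w6.png

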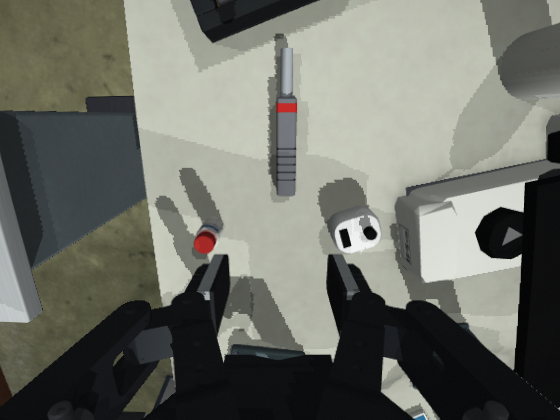

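Run:
```python
from h import *
import pickle
st,p,d,C=pickle.load(open('pics/w6.pkl','rb'))
hsv=cv2.cvtColor(p,cv2.COLOR_BGR2HSV)
for r in range(100,200,8):
    row=p[r,265:310].astype(int).sum(1); print(r,''.join('#' if x<400 else '.' for x in row))
cv2.imwrite('pics/w6c.png',zoom(p,240,30,100,180,3.3))
m=((hsv[...,0]<8)|(hsv[...,0]>172))&(hsv[...,1]>150)&(hsv[...,2]>100);m[200:]=0
v,u=np.nonzero(m);print(u.mean(),v.mean(),u.min(),u.max())
print(onplane(C,[(u.mean(),v.mean()),(286,193)],.02),onplane(C,[(288,49)],.014))
```

```text
100 ....############################.............
108 ....############################.............
116 ....############################.............
124 ....###########################..............
132 ....############################.............
140 ....###########################..............
148 ....###########################..............
156 ....###########################..............
164 ...############################..............
172 ...############################..............
180 .......########################..............
188 ...........####################..............
196 ..............##########.....................
286.5 107.0 277 296
[[0.49787724 0.11459739 0.02      ]
 [0.49802995 0.02738028 0.02      ]] [[0.49912009 0.16803301 0.014     ]]
```

View pics/w6c.png

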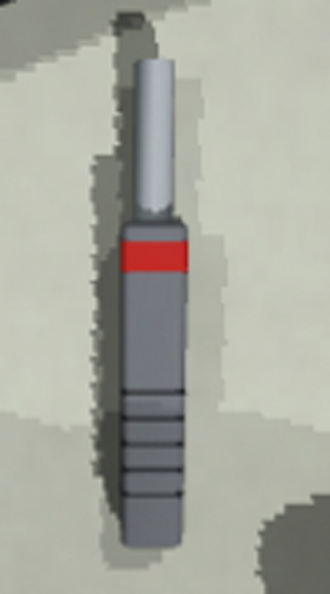

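Run:
```python
from h import *
from workcell import bot
st=bot.read_state();pr(st)
print(delta(st,[.445,-.325,.26],82))
```

```text
t 6.8 pos [0.4888 0.0288 0.1831] head 90.03 q [ 0.01 -0.05  2.04  0.    1.15  0.01] F [ 0.1  0.8 -0.2] M [-0.006 -0.032 -0.004] w 0.596
(array([-353.7654988 ,  -43.99314043,  -77.17401383]), array([ 0.0280261 , -0.0376434 ,  8.03077849]))
```

Emit:
arm_command(targets="-10 0 -38 0 0 0 0.6;-35 -2 -65 0 0 0 0.6;-70 -5 -77 0 0 2 0.6;-110 -10 -77 0 0 4 0.6;-150 -15 -77 0 0 8 0.6;-190 -20 -77 0 0 8 0.6;-230 -26 -77 0 0 8 0.6;-270 -32 -77 0 0 8 0.6;-310 -38 -77 0 0 8 0.6;-350 -44 -77 0 0 8 0.6")

```text
time: 7.63
tool_pos: [0.4452, -0.3216, 0.258]
tcp_rot: [-2.365, -2.063, -0.0]
wrist_force: [0.5, -0.0, 0.4]
width: 0.602
```

Emit:
arm_command(targets="0 0 0 0 0 0 0.6;0 0 0 0 0 0 0.6;0 0 0 0 0 0 0.6")

```text
time: 7.88
tool_pos: [0.4455, -0.3199, 0.2583]
tcp_rot: [-2.366, -2.061, -0.0]
wrist_force: [0.3, 1.3, -1.1]
width: 0.602
```

Run:
```python
from h import *
from workcell import bot
import pickle
st=bot.read_state();pr(st)
p,d=bot.read_camera('wrist')
pickle.dump((st,p,d,load('wrist',st)),open('pics/w7.pkl','wb'))
cv2.imwrite('pics/w7.png',p)
```

```text
t 7.88 pos [ 0.4455 -0.3199  0.2583] head 82.12 q [-0.67  0.01  1.84  0.    1.29 -0.53] F [ 0.3  1.3 -1.1] M [-0.01  -0.008  0.016] w 0.602
```

View pics/w7.png

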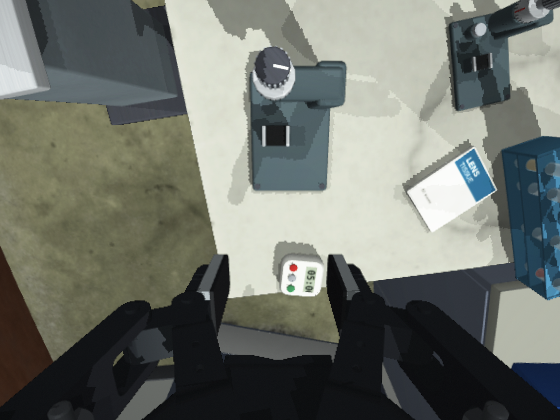

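Run:
```python
import pickle
from h import *
st,p,d,C=pickle.load(open('pics/w7.pkl','rb'))
cv2.imwrite('pics/w7c.png',zoom(p,230,30,130,170,3.5))
P=cloud(C,d)
for u,v in [(275,60),(275,67),(275,135),(300,165),(275,83),(330,85),(266,135),(287,135)]: print(u,v,P[v,u].round(4))
```

```text
275 60 [ 0.4577 -0.2107  0.2076]
275 67 [ 0.4572 -0.2143  0.2059]
275 135 [ 0.4484 -0.2629  0.0386]
300 165 [ 0.475  -0.3066  0.013 ]
275 83 [ 0.4559 -0.2235  0.2066]
330 85 [ 0.5055 -0.2218  0.113 ]
266 135 [ 0.4377 -0.2615  0.0373]
287 135 [ 0.4625 -0.2646  0.0422]
```

View pics/w7c.png

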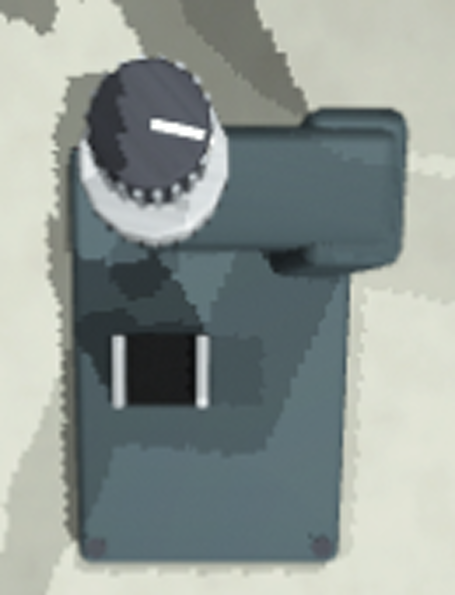

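Run:
```python
import pickle
from h import *
st,p,d,C=pickle.load(open('pics/w7.pkl','rb'))
px=lambda l:[(230+(u+.5)/3.5-.5,30+(v+.5)/3.5-.5) for u,v in l]
s=onplane(C,px([(112,335),(124,408),(113,408),(126,335),(198,335),(209,335),(198,408),(209,408)]),.041);print(s.round(4))
sad=onplane(C,px([(161,335),(161,408)]),.041);print('saddle',sad,sad.mean(0))
e=sad[0]-sad[1];print(np.linalg.norm(e),np.degrees(np.arctan2(e[1],e[0])))
b=onplane(C,px([(80,556),(338,554)]),.012);print('base',b);e=b[1]-b[0];print(np.linalg.norm(e),np.degrees(np.arctan2(e[1],e[0])))
k=onplane(C,px([(150,122)]),.205)[0];print('knob',k)
e=k-sad.mean(0);print(np.linalg.norm(e[:2]),np.degrees(np.arctan2(e[1],e[0])))
T=load('top');print(proj(T,[k,np.r_[sad.mean(0)]]))
```

```text
[[ 0.4345 -0.2497  0.041 ]
 [ 0.4349 -0.2741  0.041 ]
 [ 0.4312 -0.2736  0.041 ]
 [ 0.4391 -0.2503  0.041 ]
 [ 0.463  -0.2536  0.041 ]
 [ 0.4667 -0.2541  0.041 ]
 [ 0.4599 -0.2775  0.041 ]
 [ 0.4636 -0.278   0.041 ]]
saddle [[ 0.4507346  -0.25193553  0.041     ]
 [ 0.4473915  -0.27581287  0.041     ]] [ 0.44906305 -0.2638742   0.041     ]
0.02411024277396733 82.02975119676344
base [[ 0.40819551 -0.32945674  0.012     ]
 [ 0.50642145 -0.34213377  0.012     ]]
0.09904061210600563 -7.353934431073856
knob [ 0.45587053 -0.21258203  0.205     ]
0.05174194033227762 82.43990562199433
[[368.56987472 242.28477911]
 [374.3119605  243.62241136]]
```

```bash
cat >> h.py <<'E'
def deltat(st,pos,xdir,tilt):
    A=R.from_rotvec(st['tcp_rot']).as_matrix()
    a=np.radians(xdir);x=np.array([np.cos(a),np.sin(a),0]);z=np.array([0,0,-1.])
    B=np.c_[x,np.cross(z,x),z]@R.from_euler('y',tilt,degrees=True).as_matrix()
    return (A.T@(np.array(pos)-st['tool_pos'])*1000).round(1), np.degrees(R.from_matrix(A.T@B).as_rotvec()).round(2)
E
python3 - <<'E'
from h import *
from workcell import bot
st=bot.read_state();pr(st)
print(deltat(st,[.498,.050,.25],90,15))
E
```

```text
t 7.93 pos [ 0.4457 -0.3195  0.2587] head 82.19 q [-0.67  0.01  1.84  0.    1.29 -0.53] F [-0.   0.1 -0.3] M [0.044 0.029 0.012] w 0.601
(array([373.2,   1.6,   9.5]), array([ 0.91, 14.85, -7.78]))
```

Emit:
arm_command(targets="40 0 0 0 0 0 0.5;80 0 0 0 0 0 0.5;120 0 0 0 0 0 0.5;160 0 0 0 0 0 0.5;200 0 0 0 0 0 0.5;240 0 0 0 5 -3 0.5;280 0 0 0.5 9 -5 0.5;320 0 0 1 14.8 -7.8 0.5;350 1 5 1 14.8 -7.8 0.5;373 2 9 1 14.8 -7.8 0.5")

```text
time: 8.77
tool_pos: [0.4979, 0.0515, 0.2507]
tcp_rot: [-2.081, -2.084, -0.272]
wrist_force: [0.2, 0.4, 0.8]
width: 0.501
```

Run:
```python
from h import *
from workcell import bot
st=bot.read_state();pr(st)
print(deltat(st,[.498,.0605,.050],89.7,15))
print(deltat(st,[.498,.0605,.006],89.7,15))
```

```text
t 8.77 pos [0.4979 0.0515 0.2507] head 90.09 q [-0.13 -0.08  1.96  0.27  1.3  -0.2 ] F [0.2 0.4 0.8] M [-0.125 -0.014 -0.035] w 0.501
(array([-42.9,   0.2, 196.3]), array([-0.13,  0.09,  0.38]))
(array([-54.3,   0.3, 238.8]), array([-0.13,  0.09,  0.38]))
```

Emit:
arm_command(targets="-9 0 40 0 0 0.4 0.5;-18 0 80 0 0 0.4 0.5;-27 0 120 0 0 0.4 0.5;-35 0 160 0 0 0.4 0.5;-43 0 194 0 0 0.4 0.5;-43 0 194 0 0 0.4 0.5;-43 0 194 0 0 0.4 0.5;-43 0 194 0 0 0.4 0.5")

```text
time: 9.43
tool_pos: [0.4998, 0.0569, 0.0545]
tcp_rot: [-2.09, -2.078, -0.273]
wrist_force: [0.1, -0.2, 0.6]
width: 0.501
```

Run:
```python
from h import *
from workcell import bot
st=bot.read_state();pr(st)
print(deltat(st,[.498,.0605,.006],89.7,15))
p,d=bot.read_camera('wrist');cv2.imwrite('pics/w8.png',p)
C=load('wrist',st);print(proj(C,[[.498,.115,.02]]))
hsv=cv2.cvtColor(p,cv2.COLOR_BGR2HSV)
m=((hsv[...,0]<8)|(hsv[...,0]>172))&(hsv[...,1]>150)&(hsv[...,2]>100)
v,u=np.nonzero(m);print(u.mean(),v.mean(),onplane(C,[(u.mean(),v.mean())],.02))
```

```text
t 9.43 pos [0.4998 0.0569 0.0545] head 89.65 q [-0.11  0.14  2.14  0.33  0.92 -0.31] F [ 0.1 -0.2  0.6] M [-0.13  -0.    -0.052] w 0.501
(array([-9. , -1.8, 47.8]), array([ 0.04,  0.17, -0.04]))
[[276.02567671 165.13902712]]
234.01063829787233 237.82340425531916 [[0.47026553 0.06795409 0.02      ]]
```

View pics/w8.png

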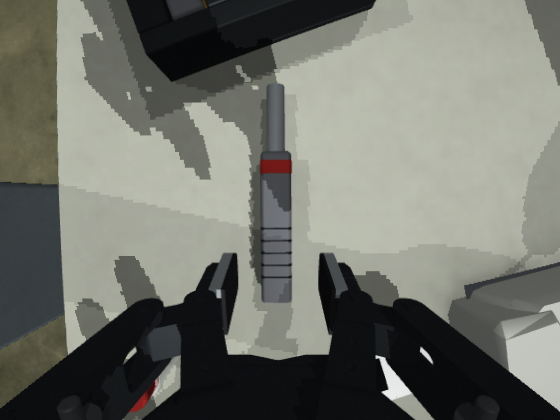

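Emit:
arm_command(targets="-4 -1 24 0 0 0 0.5;-9 -2 46 0 0 0 0.5;-9 -2 48 0 0 0 0.5;-9 -2 48 0 0 0 0.5;-9 -2 48 0 0 0 0.5;-9 -2 48 0 0 0 0.5")

```text
time: 9.98
tool_pos: [0.4989, 0.0593, 0.0064]
tcp_rot: [-2.093, -2.077, -0.275]
wrist_force: [-1.0, -0.2, 0.0]
width: 0.499
```

Run:
```python
from h import *
from workcell import bot
st=bot.read_state();pr(st)
print(deltat(st,[.498,.0605,.006],89.7,15))
```

```text
t 9.98 pos [0.4989 0.0593 0.0064] head 89.59 q [-0.11  0.21  2.17  0.36  0.82 -0.35] F [-1.  -0.2  0. ] M [-0.146 -0.007  0.029] w 0.499
(array([ 1.1, -0.9,  0.7]), array([ 0.19,  0.19, -0.11]))
```

Emit:
arm_command(targets="0 0 0 0 0 0 0;0 0 0 0 0 0 0;0 0 0 0 0 0 0;0 0 0 0 0 0 0;0 0 0 0 0 0 0;0 0 0 0 0 0 0", newtons=80)

```text
time: 10.48
tool_pos: [0.4981, 0.0593, 0.0057]
tcp_rot: [-2.092, -2.076, -0.273]
wrist_force: [-1.2, -0.9, 7.1]
width: 0.212
```

Emit:
arm_command(targets="1 0 -4 0 0 0 0;3 0 -12 0 0 0 0;7 0 -25 0 0 0 0;15 0 -55 0 0 0 0;15 0 -55 0 0 0 0;15 0 -55 0 0 0 0")

```text
time: 10.98
tool_pos: [0.4989, 0.0597, 0.0635]
tcp_rot: [-2.093, -2.078, -0.275]
wrist_force: [-0.3, 0.4, -0.7]
width: 0.208
```

Run:
```python
from h import *
from workcell import bot
import pickle
st=bot.read_state();pr(st)
p,d=bot.read_camera('wrist');cv2.imwrite('pics/w9.png',p)
pickle.dump((st,p,d,load('wrist',st)),open('pics/w9.pkl','wb'))
p,d=bot.read_camera('side');cv2.imwrite('pics/s9.png',zoom(p,230,130,150,120,5))
```

```text
t 10.98 pos [0.4989 0.0597 0.0635] head 89.61 q [-0.11  0.12  2.14  0.32  0.93 -0.3 ] F [-0.3  0.4 -0.7] M [-0.197  0.02  -0.013] w 0.208
```

View pics/w9.png

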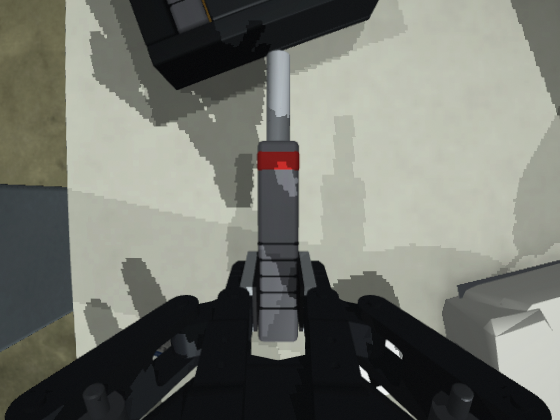

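View pics/s9.png

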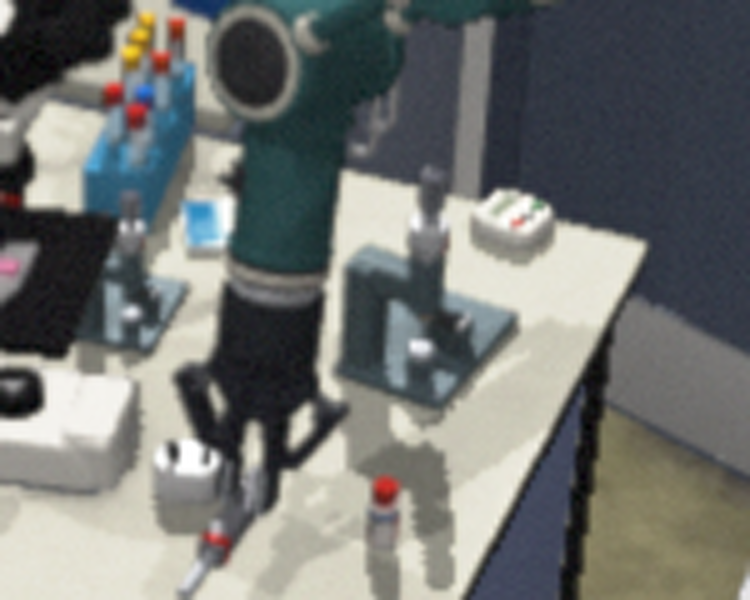

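Run:
```python
from h import *
import pickle
from scipy.optimize import least_squares
st,p,d,C=pickle.load(open('pics/w9.pkl','rb'))
cv2.imwrite('pics/w9c.png',zoom(p,240,40,80,310,1.9))
a0=np.radians(heading(st)); 
def pts(x):
    s,h,pi=x
    y=np.array([np.cos(a0)*np.cos(pi),np.sin(a0)*np.cos(pi),np.sin(pi)]);z=np.array([-np.cos(a0)*np.sin(pi),-np.sin(a0)*np.sin(pi),np.cos(pi)])
    M=st['tool_pos']+s*y+np.array([0,0,h])
    return np.array([M+y*a+z*b for a,b in((-.09,.01),(.01,.01),(.055,.006),)])
obs=np.array([341,142,50.5])
f=lambda x:proj(C,pts(x))[:,1]-obs
r=least_squares(f,[.055,.004,0],x_scale=[.01,.01,.05]);print(r.x*[1e3,1e3,57.3],r.fun)
print(proj(C,pts(r.x))); print(f([.0565,.004,0]))
# yaw: px x of axis: 
g=p.astype(int).sum(2)
```

```text
[54.36213678  2.2931537   1.87512357] [ 0.00000000e+00 -2.84217094e-14  0.00000000e+00]
[[279.90533394 341.        ]
 [279.93925798 142.        ]
 [279.8346528   50.5       ]]
[-1.93881856 -5.05209432 -2.9884227 ]
```

View pics/w9c.png

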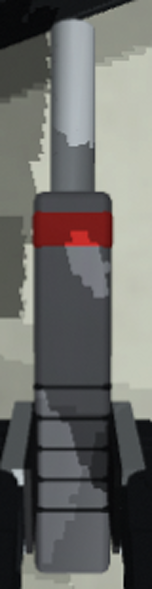

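Run:
```python
from h import *
from workcell import bot
st=bot.read_state();pr(st)
print(deltat(st,[.4985,.04,.26],89.6,15))
print(deltat(st,[.4373,-.3522,.26],82.4,15))
```

```text
t 11.08 pos [0.4965 0.0599 0.061 ] head 89.55 q [-0.11  0.12  2.14  0.32  0.93 -0.3 ] F [ 1.5 -0.3 -1.4] M [-0.16  -0.046 -0.023] w 0.21
(array([  31.6,    1.9, -197.4]), array([-0.08,  0.19, -0.05]))
(array([-348. ,  -56.4, -297.7]), array([-1.93,  0.19,  6.91]))
```

Emit:
arm_command(targets="8 0 -40 0 0 0 0;18 0 -80 0 0 0 0;28 0 -120 0 0 0 0;35 0 -160 0 0 0 0;25 0 -199 0 0 0 0;-15 -3 -208 0 0 0 0;-53 -8 -219 -0.5 0 2 0;-91 -14 -229 -1 0 4 0;-130 -20 -240 -2 0 7 0;-168 -26 -250 -2 0 7 0")

```text
time: 11.92
tool_pos: [0.4678, -0.1675, 0.2585]
tcp_rot: [-2.228, -1.943, -0.29]
wrist_force: [2.0, -0.1, -1.2]
width: 0.211
```

Run:
```python
from h import *
from workcell import bot
st=bot.read_state();pr(st)
print(deltat(st,[.4373,-.3522,.26],82.4,15))
```

```text
t 11.92 pos [ 0.4678 -0.1675  0.2585] head 82.15 q [-0.56 -0.04  1.91  0.24  1.39 -0.48] F [ 2.  -0.1 -1.2] M [-0.257  0.007  0.007] w 0.211
(array([-180.5,   -5. ,  -49.5]), array([-0.01,  0.13, -0.24]))
```

Emit:
arm_command(targets="-39 -1 -11 0 0 0 0;-78 -2 -22 0 0 0 0;-117 -3 -32 0 0 0 0;-156 -4 -43 0 0 0 0;-181 -5 -49 0 0 -0.2 0;-181 -5 -49 0 0 -0.2 0;-181 -5 -49 0 0 -0.2 0")

```text
time: 12.5
tool_pos: [0.4382, -0.3521, 0.2587]
tcp_rot: [-2.225, -1.944, -0.291]
wrist_force: [-0.8, -0.1, -0.6]
width: 0.206
```

Run:
```python
from h import *
from workcell import bot
import pickle
st=bot.read_state();pr(st)
print(deltat(st,[.4373,-.3522,.10],82.4,15))
print(deltat(st,[.4373,-.3522,.051],82.4,15))
p,d=bot.read_camera('wrist');cv2.imwrite('pics/w10.png',p)
pickle.dump((st,p,d,load('wrist',st)),open('pics/w10.pkl','wb'))
```

```text
t 12.5 pos [ 0.4382 -0.3521  0.2587] head 82.3 q [-0.84  0.14  1.72  0.2   1.45 -0.75] F [-0.8 -0.1 -0.6] M [-0.197  0.017 -0.023] w 0.206
(array([-41.2,  -0.7, 153.3]), array([-0.04,  0.02, -0.1 ]))
(array([-53.9,  -0.6, 200.6]), array([-0.04,  0.02, -0.1 ]))
```

View pics/w10.png

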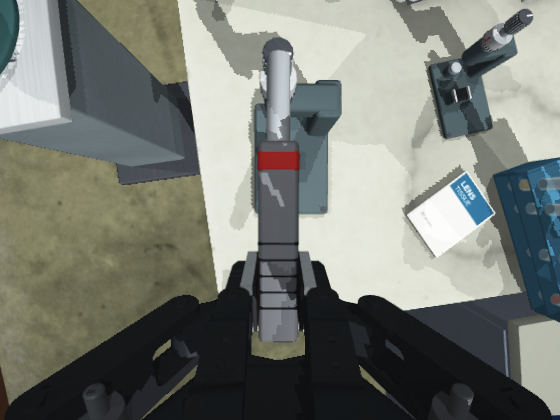

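Emit:
arm_command(targets="-10 -0.5 38 0 0 -0.1 0;-20 -0.5 77 0 0 -0.1 0;-30 -0.5 113 0 0 -0.1 0;-41 -0.5 153 0 0 -0.1 0;-46 -0.5 170 0 0 -0.1 0;-46 -0.5 170 0 0 -0.1 0;-46 -0.5 170 0 0 -0.1 0")

```text
time: 13.13
tool_pos: [0.4384, -0.3499, 0.0836]
tcp_rot: [-2.219, -1.951, -0.291]
wrist_force: [0.0, -0.7, -0.0]
width: 0.211
```

Run:
```python
from h import *
from workcell import bot
import pickle
st=bot.read_state();pr(st)
print(deltat(st,[.4373,-.3522,.051],82.4,15))
print(deltat(st,[.4430,-.3096,.051],82.4,15))
p,d=bot.read_camera('wrist');cv2.imwrite('pics/w11.png',p)
pickle.dump((st,p,d,load('wrist',st)),open('pics/w11.pkl','wb'))
p,d=bot.read_camera('side');cv2.imwrite('pics/s11.png',zoom(p,270,130,100,80,7.5))
```

```text
t 13.13 pos [ 0.4384 -0.3499  0.0836] head 82.65 q [-0.84  0.29  1.88  0.22  1.15 -0.82] F [ 0.  -0.7 -0. ] M [-0.217 -0.01   0.025] w 0.211
(array([-10.8,  -0.8,  30.9]), array([-0.09,  0.01,  0.24]))
(array([30.7, -0.6, 42. ]), array([-0.09,  0.01,  0.24]))
```

View pics/w11.png

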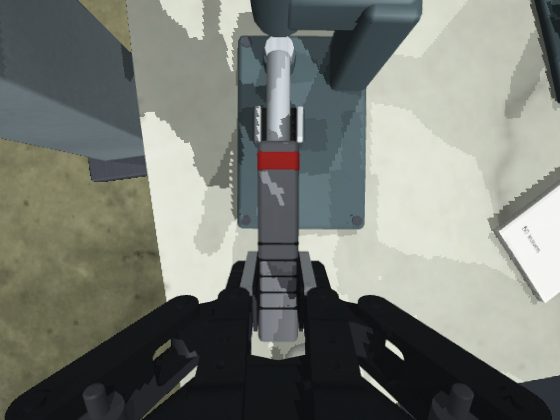

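View pics/s11.png

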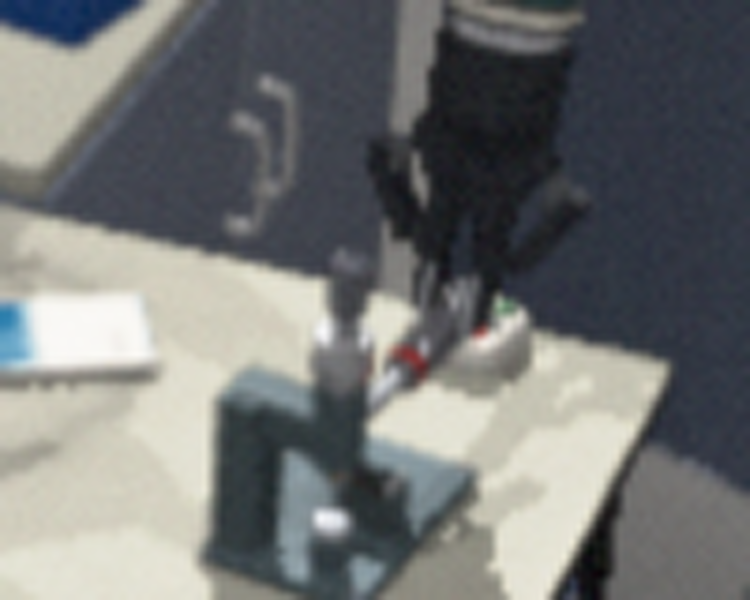

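Run:
```python
from h import *
import pickle
st,p,d,C=pickle.load(open('pics/w11.pkl','rb'))
cv2.imwrite('pics/w11c.png',zoom(p,225,25,150,210,2.8))
o=np.array([.4492,-.263]);y=np.array([np.cos(np.radians(82.4)),np.sin(np.radians(82.4))]);x=np.array([y[1],-y[0]])
def m(a,b,z): return np.r_[o+a/1e3*x+b/1e3*y,z/1e3]
print(proj(C,[m(-12,12,41),m(12,12,41),m(-12,-12,41),m(12,-12,41),m(0,50,40),m(-32,-75,12),m(68,-75,12)]).round(1))
```

```text
[[261.  104.4]
 [296.8 104.6]
 [260.9 140.3]
 [296.6 140.5]
 [279.2  48.7]
 [237.1 229. ]
 [365.4 229.5]]
```

View pics/w11c.png

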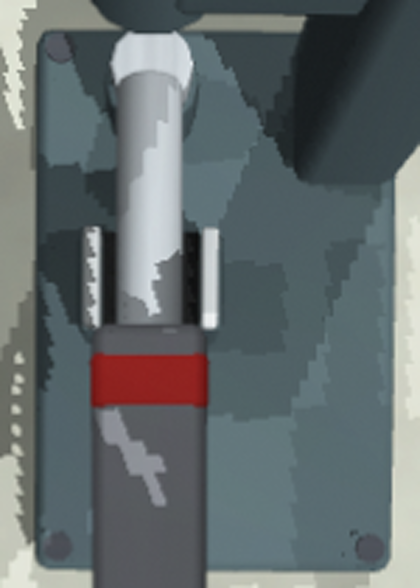

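Emit:
arm_command(targets="-5 0 15 0 0 0 0;-11 0 31 0 0 0 0;-11 0 31 0 0 0 0;-11 0 31 0 0 0 0;-11 0 31 0 0 0 0")

```text
time: 13.65
tool_pos: [0.4397, -0.3559, 0.0541]
tcp_rot: [-2.225, -1.955, -0.292]
wrist_force: [-0.6, -0.1, -0.5]
width: 0.207
```

Run:
```python
from h import *
from workcell import bot
import pickle
st=bot.read_state();pr(st)
print(deltat(st,[.4373,-.3522,.0505],82.4,15))
print(deltat(st,[.4430,-.3096,.0505],82.4,15))
print(deltat(st,[.4430,-.3096,.042],82.4,15))
p,d=bot.read_camera('wrist');cv2.imwrite('pics/w12.png',p)
```

```text
t 13.65 pos [ 0.4397 -0.3559  0.0541] head 82.64 q [-0.84  0.33  1.89  0.22  1.09 -0.84] F [-0.6 -0.1 -0.5] M [-0.201  0.022 -0.012] w 0.207
(array([ 2.4, -2.9,  4.3]), array([0.22, 0.29, 0.24]))
(array([43.9, -2.8, 15.2]), array([0.22, 0.29, 0.24]))
(array([41.8, -2.8, 23.4]), array([0.22, 0.29, 0.24]))
```

View pics/w12.png

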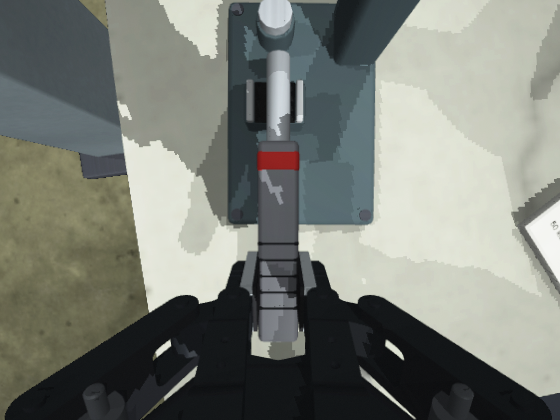

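Emit:
arm_command(targets="2 -2.4 4 0 0 0 0;2 -2.4 4 0 0 0 0;2 -2.4 4 0 0 0 0")

```text
time: 13.95
tool_pos: [0.4365, -0.3515, 0.0489]
tcp_rot: [-2.223, -1.953, -0.291]
wrist_force: [0.2, 0.1, -0.7]
width: 0.213
```

Run:
```python
from h import *
from workcell import bot
import pickle
st=bot.read_state();pr(st)
for z in (.0505,.042):print(deltat(st,[.4430,-.3096,z],82.4,15))
p,d=bot.read_camera('wrist');cv2.imwrite('pics/w13.png',zoom(p,200,0,190,180,3.2))
p,d=bot.read_camera('side');cv2.imwrite('pics/s13.png',zoom(p,280,140,90,80,7.5))
```

```text
t 13.95 pos [ 0.4365 -0.3515  0.0489] head 82.61 q [-0.84  0.33  1.91  0.22  1.08 -0.84] F [ 0.2  0.1 -0.7] M [-0.177  0.007  0.04 ] w 0.213
(array([41.4,  1. ,  9.3]), array([0.09, 0.18, 0.21]))
(array([39.2,  1. , 17.5]), array([0.09, 0.18, 0.21]))
```

View pics/w13.png

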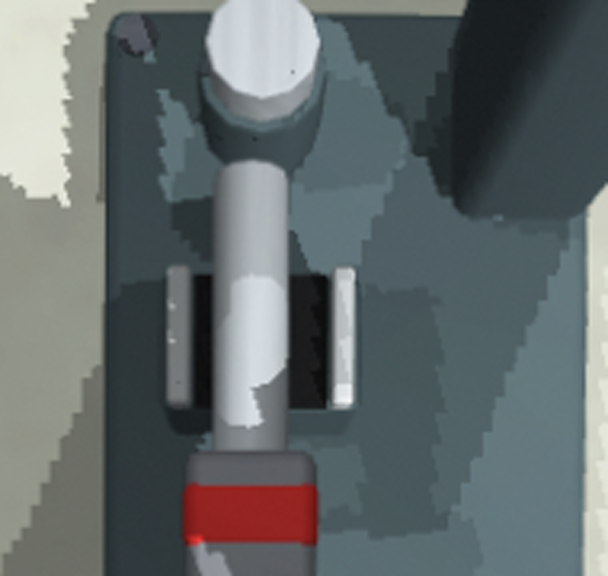

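View pics/s13.png

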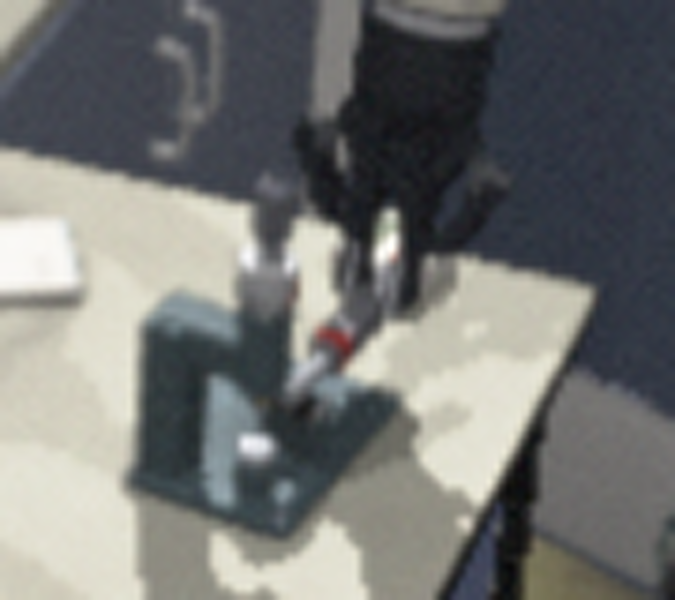

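Emit:
arm_command(targets="0 1 0 0 0 0 0;0 1.5 0 0 0 0 0;0 1.5 0 0 0 0 0;0 1.5 0 0 0 0 0;0 1.5 0 0 0 0 0;0 1.5 0 0 0 0 0")

```text
time: 14.55
tool_pos: [0.4381, -0.3519, 0.0486]
tcp_rot: [-2.223, -1.952, -0.291]
wrist_force: [-0.5, -0.9, -0.5]
width: 0.207
```

Run:
```python
from h import *
from workcell import bot
import pickle
st=bot.read_state();pr(st)
for z in (.0505,.042):print(deltat(st,[.4430,-.3096,z],82.4,15))
p,d=bot.read_camera('wrist');cv2.imwrite('pics/w14.png',zoom(p,200,0,190,180,3.2))
```

```text
t 14.55 pos [ 0.4381 -0.3519  0.0486] head 82.6 q [-0.84  0.33  1.9   0.22  1.08 -0.83] F [-0.5 -0.9 -0.5] M [-0.218  0.009 -0.014] w 0.207
(array([41.7, -0.6,  9. ]), array([0.08, 0.18, 0.2 ]))
(array([39.5, -0.6, 17.2]), array([0.08, 0.18, 0.2 ]))
```

View pics/w14.png

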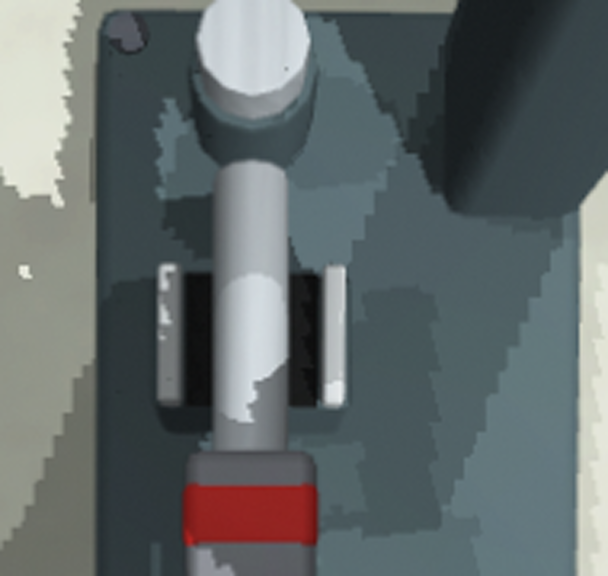

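Emit:
arm_command(targets="0 0.3 -2 0 0 0 0;10 0.3 1 0 0 0 0;20 0.3 3 0 0 0 0;31 0.3 6 0 0 0 0;41.5 0.3 9 0 0 0 0;41.5 0.3 9 0 0 0 0;41.5 0.3 9 0 0 0 0;41.5 0.3 9 0 0 0 0;41.5 0.3 9 0 0 0 0")

```text
time: 15.35
tool_pos: [0.4441, -0.3102, 0.0506]
tcp_rot: [-2.223, -1.953, -0.291]
wrist_force: [0.1, 0.3, -0.2]
width: 0.208
```

Run:
```python
from h import *
from workcell import bot
import pickle
st=bot.read_state();pr(st)
for z in (.0505,.042):print(deltat(st,[.4430,-.3096,z],82.4,15))
p,d=bot.read_camera('wrist');cv2.imwrite('pics/w15.png',p)
p,d=bot.read_camera('side');cv2.imwrite('pics/s15.png',zoom(p,280,140,90,80,7.5))
```

```text
t 15.35 pos [ 0.4441 -0.3102  0.0506] head 82.62 q [-0.79  0.29  1.96  0.24  1.06 -0.79] F [ 0.1  0.3 -0.2] M [-0.23   0.022  0.026] w 0.208
(array([ 0.4, -1.2,  0.3]), array([0.1 , 0.21, 0.21]))
(array([-1.7, -1.2,  8.5]), array([0.1 , 0.21, 0.21]))
```

View pics/w15.png

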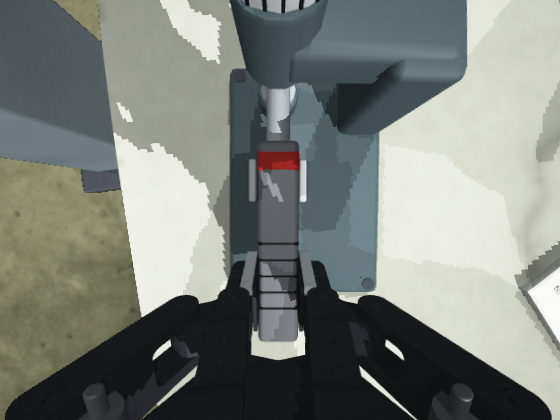

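View pics/s15.png

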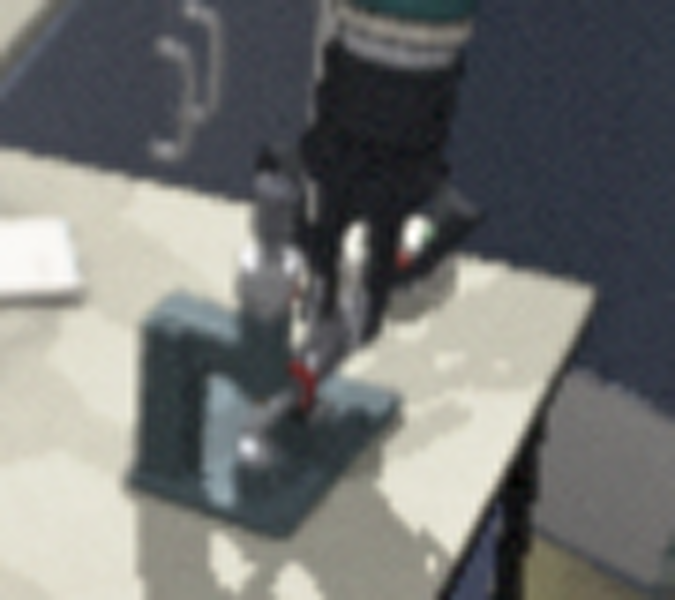

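Emit:
arm_command(targets="-0.8 0 3 0 0 0 0;-1.4 0 5 0 0 0 0;-1.8 0 7 0 0 0 0;-2.1 0 8 0 0 0 0;-2.1 0 8 0 0 0 0;-2.1 0 8 0 0 0 0")

```text
time: 15.95
tool_pos: [0.4438, -0.3099, 0.042]
tcp_rot: [-2.223, -1.952, -0.291]
wrist_force: [0.4, 0.5, -0.3]
width: 0.21
```

Run:
```python
from h import *
from workcell import bot
import pickle
st=bot.read_state();pr(st)
p,d=bot.read_camera('wrist');cv2.imwrite('pics/w16.png',zoom(p,200,60,170,200,3))
```

```text
t 15.95 pos [ 0.4438 -0.3099  0.042 ] head 82.6 q [-0.79  0.3   1.96  0.24  1.05 -0.79] F [ 0.4  0.5 -0.3] M [-0.177  0.02   0.01 ] w 0.21
```

View pics/w16.png

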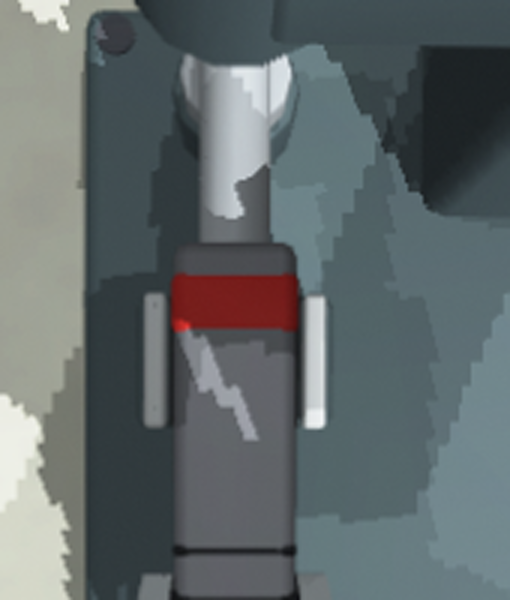

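Emit:
arm_command(targets="-0.3 0 1 0 0 0 0;-0.3 0 1 0 0 0 0;-0.5 0 2 0 0 0 0;-0.5 0 2 0 0 0 0")

```text
time: 16.33
tool_pos: [0.4442, -0.3102, 0.0413]
tcp_rot: [-2.223, -1.953, -0.292]
wrist_force: [-1.4, 0.4, 6.4]
width: 0.207
```

Emit:
arm_command(targets="-0.3 0 1 0 0 0 0.4;-0.3 0 1 0 0 0 0.4;-0.3 0 1 0 0 0 0.4;-0.3 0 1 0 0 0 0.4;-0.3 0 -10 0 0 0 0.4;0 0 -30 0 0 0 0.4;0 0 -60 0 0 0 0.4;0 0 -60 0 0 0 0.4;0 0 -60 0 0 0 0.4")

```text
time: 17.08
tool_pos: [0.4434, -0.3272, 0.1011]
tcp_rot: [-2.227, -1.956, -0.292]
wrist_force: [0.2, 0.1, 0.2]
width: 0.4
```

Run:
```python
from h import *
from workcell import bot
import pickle
st=bot.read_state();pr(st)
p,d=bot.read_camera('wrist');cv2.imwrite('pics/w17.png',p)
pickle.dump((st,p,d,load('wrist',st)),open('pics/w17.pkl','wb'))
p,d=bot.read_camera('side');cv2.imwrite('pics/s17.png',zoom(p,280,140,90,80,7.5))
```

```text
t 17.08 pos [ 0.4434 -0.3272  0.1011] head 82.64 q [-0.81  0.24  1.91  0.22  1.16 -0.78] F [0.2 0.1 0.2] M [-0.146 -0.064  0.024] w 0.4
```

View pics/w17.png

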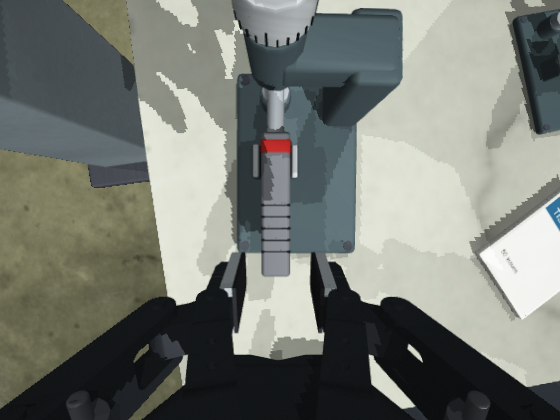

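View pics/s17.png

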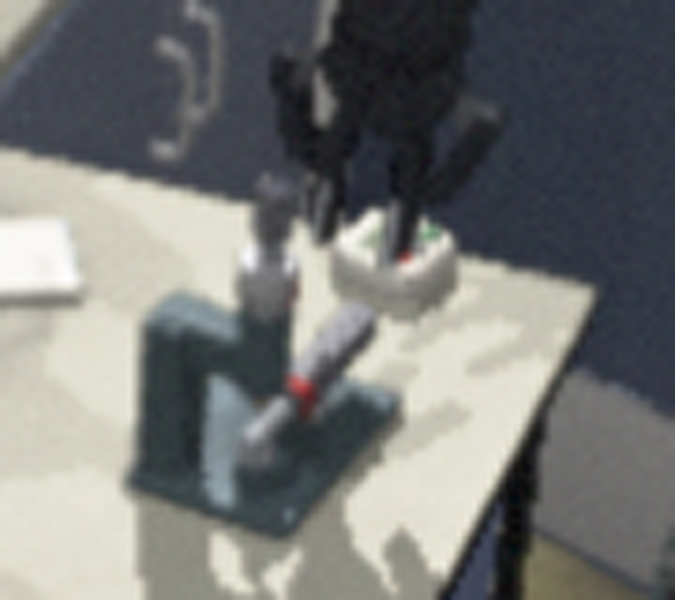

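Run:
```python
from h import *
import pickle
st,p,d,C=pickle.load(open('pics/w17.pkl','rb'))
cv2.imwrite('pics/w17c.png',zoom(p,225,60,110,225,2.6))
o=np.array([.4492,-.263]);y=np.array([np.cos(np.radians(82.4)),np.sin(np.radians(82.4))]);x=np.array([y[1],-y[0]])
f=lambda P:np.array([[(q[:2]-o)@x,(q[:2]-o)@y] for q in P])*1e3
print(f(onplane(C,[(276,275),(276.5,147),(276.5,134)],.056)).round(1))
print('cheeks',f(onplane(C,[(259.5,145),(293,145),(259.5,178),(293,178)],.041)).round(1))
```

```text
[[  0.8 -81.3]
 [  0.9   6.7]
 [  0.9  15.5]]
cheeks [[-11.4  10.6]
 [ 13.   10.7]
 [-11.4 -13.4]
 [ 13.1 -13.3]]
```

View pics/w17c.png

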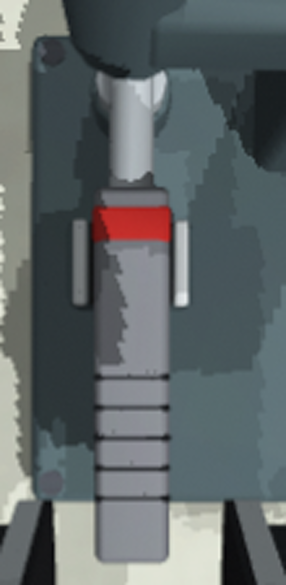

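Run:
```python
from h import *
from workcell import bot
st=bot.read_state();pr(st)
print(deltat(st,[.4434,-.335,.29],82.6,0))
```

```text
t 17.18 pos [ 0.4416 -0.3251  0.0983] head 82.6 q [-0.81  0.24  1.91  0.22  1.16 -0.78] F [ 0.1  0.6 -0.4] M [-0.102  0.035 -0.003] w 0.399
(array([  39.7,    3.5, -187.8]), array([  0.13, -14.81,  -0.02]))
```

Emit:
arm_command(targets="0 0 -38 0 0 0 0.5;8 1 -76 0 0 0 0.5;18 2 -114 0 -5 0 0.5;30 3 -150 0 -10 0 0.5;40 3 -188 0 -14.8 0 0.5;40 3 -188 0 -14.8 0 0.5;40 3 -188 0 -14.8 0 0.5")

```text
time: 17.77
tool_pos: [0.4446, -0.3342, 0.2932]
tcp_rot: [2.353, 2.071, 0.004]
wrist_force: [-0.4, 0.6, -0.4]
width: 0.503
```

Run:
```python
from h import *
from workcell import bot
import pickle
st=bot.read_state();pr(st)
print(deltat(st,[.4562,-.2138,.29],190,0))
p,d=bot.read_camera('wrist');cv2.imwrite('pics/w18.png',p)
pickle.dump((st,p,d,load('wrist',st)),open('pics/w18.pkl','wb'))
cv2.imwrite('pics/w18c.png',zoom(p,200,0,160,140,5))
```

```text
t 17.77 pos [ 0.4446 -0.3342  0.2932] head 82.71 q [-0.69  0.    1.79  0.    1.35 -0.56] F [-0.4  0.6 -0.4] M [-0.021  0.026  0.006] w 0.503
(array([121. ,  -3.8,   2.9]), array([   0.15,    0.48, -107.29]))
```

View pics/w18c.png

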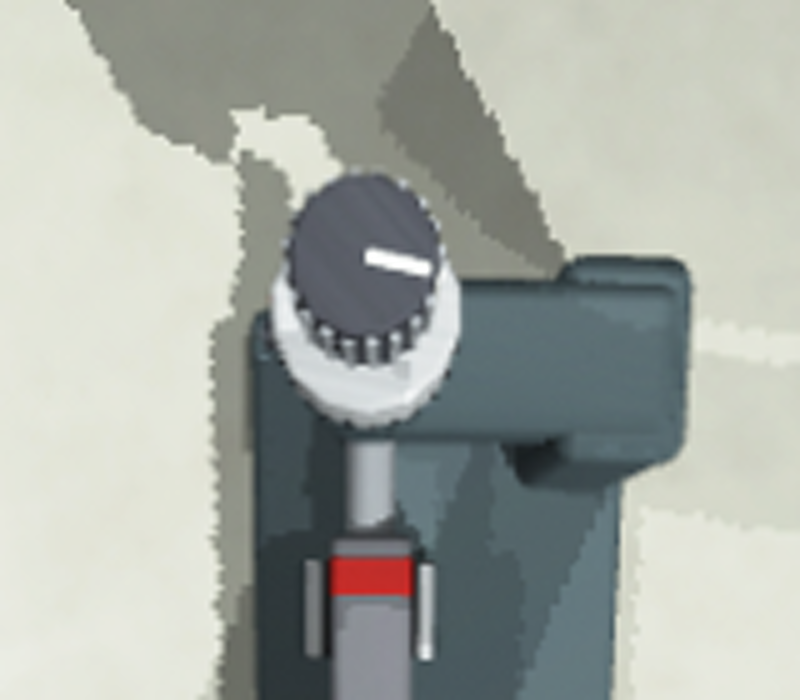

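Run:
```python
from h import *
import pickle
st,p,d,C=pickle.load(open('pics/w18.pkl','rb'))
k=onplane(C,[(272.6,50.6)],.205);print(k)
a=onplane(C,[(200+365/5,255/5),(200+430/5,269/5)],.205);e=a[1]-a[0];print(np.degrees(np.arctan2(e[1],e[0])),np.linalg.norm(e))
print(deltat(st,np.r_[.4562,-.2135,.27],190,0))
```

```text
[[ 0.45595708 -0.21284503  0.205     ]]
-18.390823321445982 0.009383973729163034
(array([121.3,  -3.9,  22.9]), array([   0.15,    0.48, -107.29]))
```

Emit:
arm_command(targets="20 0 0 0 0 -7 0.5;50 -1 5 0 0 -14 0.5;90 -2 12 0 0 -21 0.5;121 -4 23 0 0 -28 0.5;121 -4 23 0 0 -35 0.5;121 -4 23 0 0 -42 0.5;121 -4 23 0 0 -49 0.5;121 -4 23 0 0 -56 0.5;121 -4 23 0 0 -63 0.5;121 -4 23 0 0 -70 0.5")

```text
time: 18.65
tool_pos: [0.453, -0.2137, 0.2633]
tcp_rot: [-0.736, -3.049, -0.005]
wrist_force: [0.9, 0.7, 0.0]
width: 0.499
```

Emit:
arm_command(targets="0 0 0 0 0 -7 0.5;0 0 0 0 0 -14 0.5;0 0 0 0 0 -21 0.5;0 0 0 0 0 -28 0.5;0 0 0 0 0 -35 0.5;0 0 0 0 0 -37 0.5;0 0 0 0 0 -37 0.5;0 0 0 0 0 -37 0.5")

```text
time: 19.32
tool_pos: [0.4535, -0.214, 0.2643]
tcp_rot: [0.259, -3.129, -0.005]
wrist_force: [-0.0, 0.4, -0.2]
width: 0.499
```

Run:
```python
from h import *
from workcell import bot
import pickle
st=bot.read_state();pr(st)
for z in (.22,.174):print(deltat(st,[.456,-.2132,z],190,0))
p,d=bot.read_camera('wrist');cv2.imwrite('pics/w19.png',p)
p,d=bot.read_camera('top');cv2.imwrite('pics/t19.png',zoom(p,310,190,120,90,6))
```

```text
t 19.32 pos [ 0.4535 -0.214   0.2643] head -170.55 q [-0.49 -0.09  1.92  0.    1.31 -2.23] F [-0.   0.4 -0.2] M [ 0.043 -0.029  0.028] w 0.499
(array([-2.7,  0.2, 44.3]), array([ 0.19, -0.11, -0.55]))
(array([-2.7,  0. , 90.3]), array([ 0.19, -0.11, -0.55]))
```

View pics/w19.png

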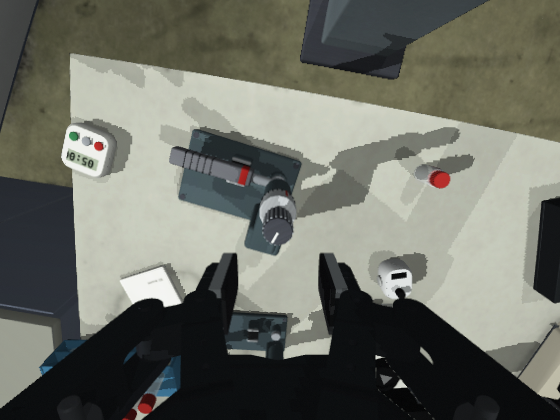

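Run:
```python
from h import *
from workcell import bot
st=bot.read_state();pr(st)
C=load('wrist',st);print(onplane(C,[(277,231)],.205), proj(C,[[.456,-.2132,.205]]))
p=cv2.imread('pics/w19.png');cv2.imwrite('pics/w19c.png',zoom(p,230,170,90,100,6))
```

```text
t 19.42 pos [ 0.454  -0.2141  0.2654] head -170.52 q [-0.49 -0.09  1.92  0.    1.31 -2.23] F [ 0.7 -0.9  0.5] M [ 0.02   0.018 -0.016] w 0.498
[[ 0.45680383 -0.2136012   0.205     ]] [[277.7180898  230.07734626]]
```

View pics/w19c.png

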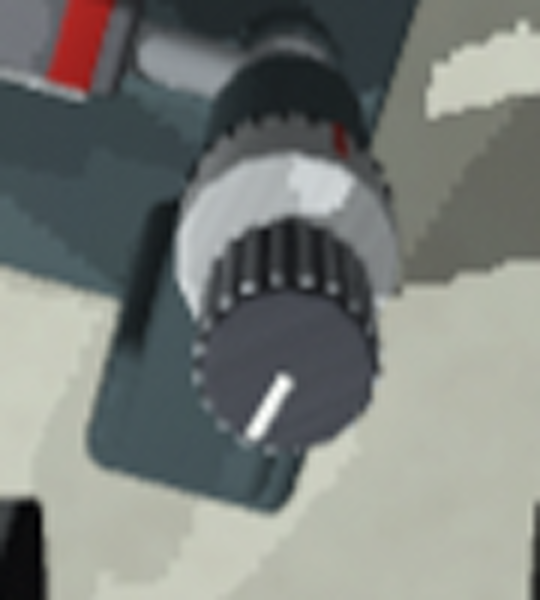

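Emit:
arm_command(targets="-2.5 0 30 0 0 0 0.5;-2.5 0 60 0 0 0 0.5;-2.5 0 89 0 0 0 0.5;-2.5 0 89 0 0 0 0.5;-2.5 0 89 0 0 0 0.5;-2.5 0 89 0 0 0 0.5")

```text
time: 19.92
tool_pos: [0.4582, -0.2142, 0.1794]
tcp_rot: [-0.261, 3.127, -0.001]
wrist_force: [0.1, -0.1, 0.2]
width: 0.501
```

Run:
```python
from h import *
from workcell import bot
st=bot.read_state();pr(st)
print(deltat(st,[.4563,-.2134,.175],190,0))
p,d=bot.read_camera('wrist');cv2.imwrite('pics/w20.png',p)
```

```text
t 19.92 pos [ 0.4582 -0.2142  0.1794] head -170.45 q [-0.49 -0.02  2.02  0.    1.14 -2.23] F [ 0.1 -0.1  0.2] M [-0.043 -0.054  0.005] w 0.501
(array([1.7, 1.1, 4.4]), array([-0.06,  0.18, -0.45]))
```

View pics/w20.png

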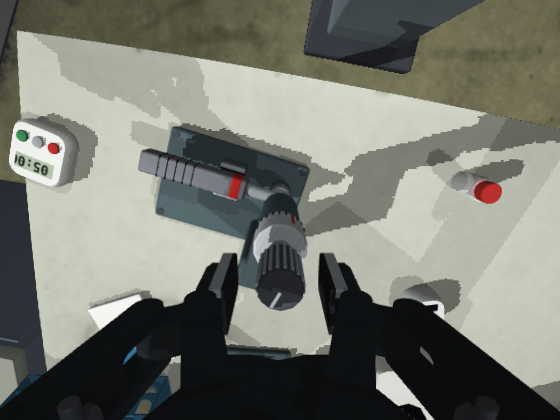

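Emit:
arm_command(targets="1.5 0.7 4 0 0 0 0.5;1.5 0.7 4 0 0 0 0.5;1.5 0.7 4 0 0 0 0;1.5 0.7 4 0 0 0 0;1.5 0.7 4 0 0 0 0;1.5 0.7 4 0 0 0 0;1.5 0.7 4 0 0 0 0;1.5 0.7 4 0 0 0 0", newtons=50)

```text
time: 20.63
tool_pos: [0.4564, -0.2135, 0.1752]
tcp_rot: [-0.262, 3.127, -0.001]
wrist_force: [-1.4, 0.6, 5.4]
width: 0.242
```

Run:
```python
from h import *
from workcell import bot
st=bot.read_state();pr(st)
p,d=bot.read_camera('wrist');cv2.imwrite('pics/w21.png',p)
```

```text
t 20.63 pos [ 0.4564 -0.2135  0.1752] head -170.43 q [-0.49 -0.02  2.03  0.    1.13 -2.23] F [-1.4  0.6  5.4] M [ 0.241  0.284 -0.038] w 0.242
```

View pics/w21.png

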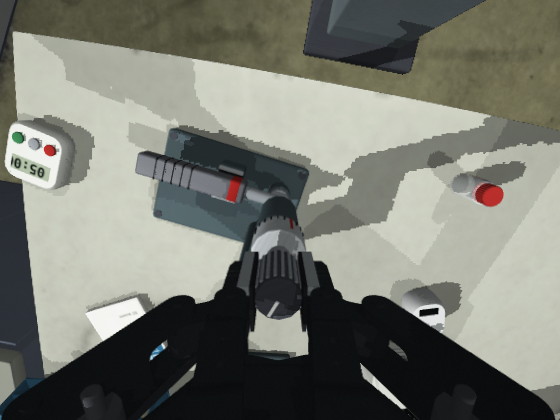

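Emit:
arm_command(targets="0 0 0 0 0 5 0;0 0 0 0 0 11 0;0 0 0 0 0 17 0;0 0 0 0 0 23 0;0 0 0 0 0 29 0;0 0 0 0 0 35 0;0 0 0 0 0 40 0")

```text
time: 21.27
tool_pos: [0.4564, -0.2133, 0.1752]
tcp_rot: [0.831, 3.026, 0.001]
wrist_force: [-1.3, 2.7, 5.4]
width: 0.243
```

Run:
```python
from h import *
from workcell import bot
st=bot.read_state();pr(st)
```

```text
t 21.27 pos [ 0.4564 -0.2133  0.1752] head 149.29 q [-0.49 -0.02  2.03  0.    1.13 -1.52] F [-1.3  2.7  5.4] M [0.3   0.248 0.014] w 0.243
```

Emit:
arm_command(targets="0 0 0 0 0 6 0;0 0 0 0 0 12 0;0 0 0 0 0 18 0;0 0 0 0 0 24 0;0 0 0 0 0 30 0;0 0 0 0 0 36 0;0 0 0 0 0 40 0")

```text
time: 21.85
tool_pos: [0.4565, -0.2132, 0.1752]
tcp_rot: [1.816, 2.56, 0.004]
wrist_force: [-0.4, 2.3, 5.3]
width: 0.24
```

Run:
```python
from h import *
from workcell import bot
st=bot.read_state();pr(st)
p,d=bot.read_camera('wrist');cv2.imwrite('pics/w22.png',p)
```

```text
t 21.85 pos [ 0.4565 -0.2132  0.1752] head 109.29 q [-0.49 -0.02  2.03  0.    1.13 -0.83] F [-0.4  2.3  5.3] M [0.414 0.178 0.006] w 0.24
```

View pics/w22.png

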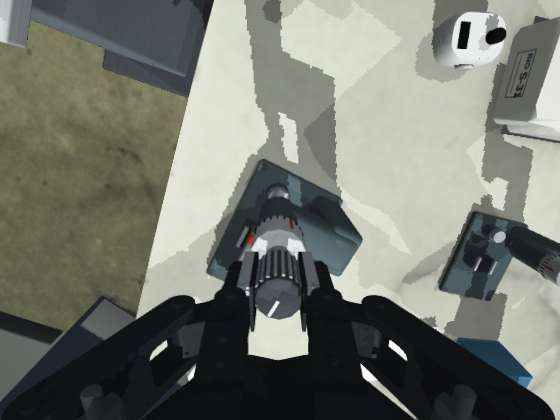

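Emit:
arm_command(targets="0 0 0 0 0 6 0;0 0 0 0 0 12 0;0 0 0 0 0 18 0;0 0 0 0 0 20 0")

```text
time: 22.23
tool_pos: [0.4566, -0.2131, 0.1752]
tcp_rot: [2.233, 2.206, 0.005]
wrist_force: [-0.4, 3.6, 6.7]
width: 0.24
```

```bash
python3 -c "
from h import *
from workcell import bot
pr(bot.read_state())"
```

```text
t 22.23 pos [ 0.4566 -0.2131  0.1752] head 89.31 q [-0.49 -0.02  2.03  0.    1.13 -0.48] F [-0.4  3.6  6.7] M [0.429 0.192 0.037] w 0.24
```

Emit:
arm_command(targets="0 0 0 0 0 6 0;0 0 0 0 0 12 0;0 0 0 0 0 18 0;0 0 0 0 0 24 0")

```text
time: 22.57
tool_pos: [0.4568, -0.2131, 0.1752]
tcp_rot: [2.644, 1.694, 0.006]
wrist_force: [1.3, 3.2, 5.6]
width: 0.235
```

```bash
python3 -c "
from h import *
from workcell import bot
pr(bot.read_state())
p,d=bot.read_camera('wrist');cv2.imwrite('pics/w23.png',p)"
```

```text
t 22.57 pos [ 0.4568 -0.2131  0.1752] head 65.29 q [-0.49 -0.02  2.03  0.    1.13 -0.06] F [1.3 3.2 5.6] M [0.456 0.077 0.117] w 0.235
```

View pics/w23.png

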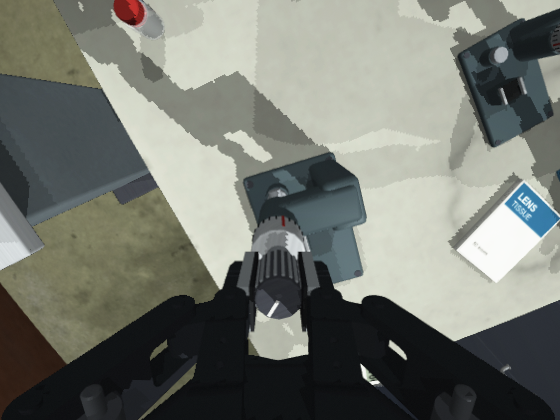

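Emit:
arm_command(targets="0 0 0 0 0 6 0;0 0 0 0 0 12 0;0 0 0 0 0 18 0;0 0 0 0 0 24 0;0 0 0 0 0 30 0;0 0 0 0 0 36 0;0 0 0 0 0 42 0")

```text
time: 23.2
tool_pos: [0.4569, -0.2132, 0.1752]
tcp_rot: [3.076, 0.634, 0.007]
wrist_force: [0.1, 2.7, 4.8]
width: 0.242
```

```bash
python3 -c "
from h import *
from workcell import bot
pr(bot.read_state())
p,d=bot.read_camera('wrist');cv2.imwrite('pics/w24.png',p)"
```

```text
t 23.2 pos [ 0.4569 -0.2132  0.1752] head 23.28 q [-0.49 -0.02  2.03  0.    1.13  0.68] F [0.1 2.7 4.8] M [0.366 0.023 0.086] w 0.242
```

Emit:
arm_command(targets="0 0 0 0 0 6 0;0 0 0 0 0 12 0;0 0 0 0 0 18 0;0 0 0 0 0 24 0;0 0 0 0 0 30 0;0 0 0 0 0 36 0;0 0 0 0 0 42 0;0 0 0 0 0 45 0")

```text
time: 23.92
tool_pos: [0.457, -0.2135, 0.1752]
tcp_rot: [-3.086, 0.587, -0.007]
wrist_force: [1.0, 1.4, 4.1]
width: 0.242
```

```bash
python3 -c "
from h import *
from workcell import bot
pr(bot.read_state())
p,d=bot.read_camera('wrist');cv2.imwrite('pics/w25.png',p)
a=cv2.imread('pics/w23.png');b=cv2.imread('pics/w24.png')
cv2.imwrite('pics/c25.png',np.hstack([zoom(q,225,170,105,160,2.5) for q in (a,b,p)]))"
```

```text
t 23.92 pos [ 0.457  -0.2135  0.1752] head -21.56 q [-0.49 -0.02  2.03  0.    1.13  1.46] F [1.  1.4 4.1] M [ 0.266 -0.061  0.143] w 0.242
```

View pics/c25.png

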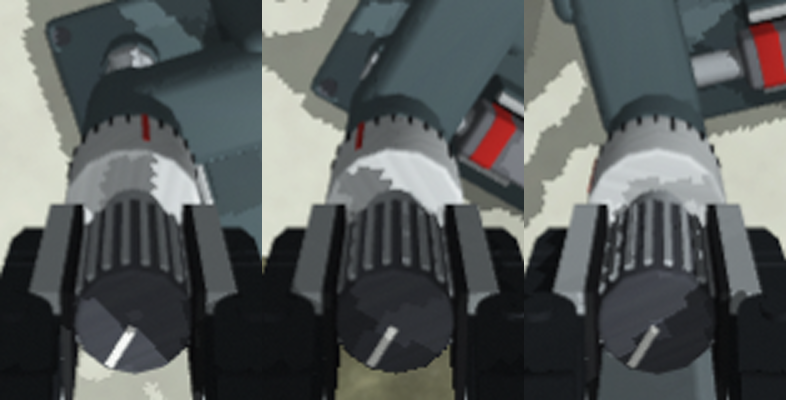

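Run:
```python
from h import *
# tcp poses & headings
H={'w19':-170.52,'w20':-170.45,'w21':-170.43,'w22':109.29,'w23':65.29,'w24':23.28,'w25':-21.56}
pos={'w19':[.454,-.2141,.2654],'w20':[.4582,-.2142,.1794]}
for n,h in H.items():
    p=cv2.imread(f'pics/{n}.png');hsv=cv2.cvtColor(p,cv2.COLOR_BGR2HSV)
    m=((hsv[...,0]<8)|(hsv[...,0]>172))&(hsv[...,1]>110)&(hsv[...,2]>60)
    m=m.astype(np.uint8);nn,l,s,c=cv2.connectedComponentsWithStats(m)
    a=np.radians(h);x=np.array([np.cos(a),np.sin(a),0]);z=np.array([0,0,-1.])
    st=dict(tcp_rot=R.from_matrix(np.c_[x,np.cross(z,x),z]).as_rotvec(),tool_pos=np.array(pos.get(n,[.4567,-.2133,.1752])))
    C=load('wrist',st)
    ang=np.radians(np.arange(0,360,1));P=np.c_[.4565+.0165*np.cos(ang),-.2134+.0165*np.sin(ang),np.full(360,.141)]
    q=proj(C,P)
    for i in range(1,nn):
        if s[i,4]>=4:
            dd=np.hypot(*(q-c[i]).T);j=dd.argmin()
            if dd[j]<12: print(n,'px',c[i].round(1),s[i,4],'world ang',j,'err',dd[j].round(1),'rel hand',(j-h)%360)
```

```text
w19 px [286.3 193.2] 6 world ang 153 err 3.9 rel hand 323.52
w20 px [292.4 218.4] 20 world ang 152 err 4.0 rel hand 322.45
w21 px [291.  223.2] 20 world ang 151 err 4.5 rel hand 321.43
w22 px [290.9 223. ] 21 world ang 71 err 3.9 rel hand 321.71
w22 px [249.6 238.5] 54 world ang 198 err 2.2 rel hand 88.71
w23 px [282.8 221. ] 26 world ang 50 err 5.4 rel hand 344.71
w24 px [263.7 223.2] 22 world ang 62 err 3.7 rel hand 38.72
```

Emit:
arm_command(targets="0 0 0 0 0 0 0.5;0 0 0 0 0 0 0.5;0 0 0 0 0 0 0.5;0 0 0 0 0 0 0.5;0 0 -20 0 0 0 0.5;0 0 -60 0 0 0 0.5;0 0 -100 0 0 0 0.5;-40 0 -100 0 0 0 0.5;-80 0 -100 0 0 0 0.5;-80 0 -100 0 0 0 0.5")

```text
time: 24.8
tool_pos: [0.3756, -0.1816, 0.2731]
tcp_rot: [-3.086, 0.583, 0.004]
wrist_force: [0.2, 0.5, -0.8]
width: 0.5
```

Run:
```python
from h import *
from workcell import bot
st=bot.read_state();pr(st)
for n in('wrist','side','top'):
    p,d=bot.read_camera(n);cv2.imwrite(f'pics/{n}26.png',p)
    if n=='side':cv2.imwrite('pics/s26.png',zoom(p,280,140,90,80,7.5))
    if n=='top':cv2.imwrite('pics/t26.png',zoom(p,100,130,350,150,2.2))
```

```text
t 24.8 pos [ 0.3756 -0.1816  0.2731] head -21.4 q [-0.51 -0.27  2.06  0.    1.35  1.43] F [ 0.2  0.5 -0.8] M [-0.11   0.037  0.019] w 0.5
```

View pics/wrist26.png

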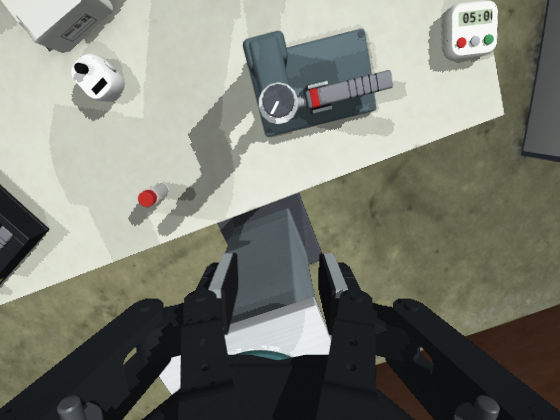

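View pics/s26.png

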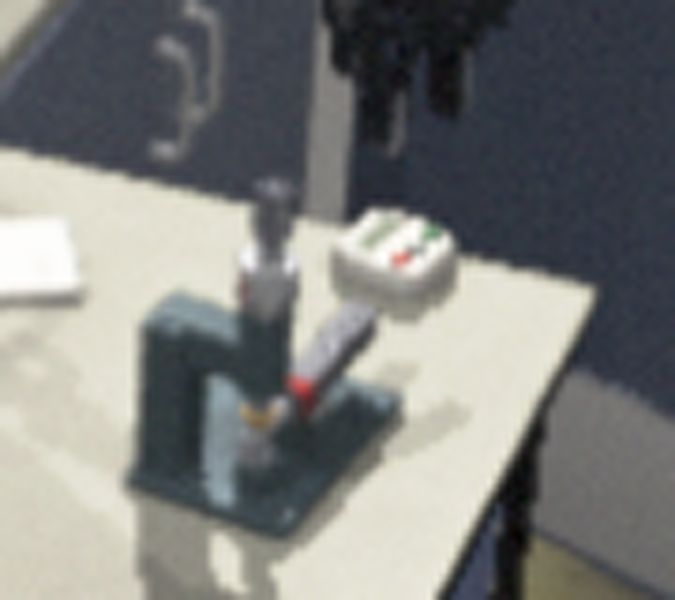

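View pics/t26.png

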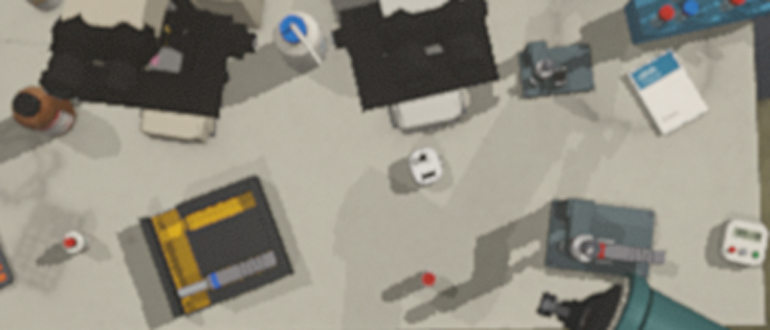

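```bash
python3 -c "
from workcell import bot
print(bot.finish_job())"
```

```text
the job is handed in; nothing more can be done
None
```

The red-banded gauge is clamped in the larger micrometer, and the job was handed in at about 25 s of the 72 s allowed.

**What I did:** I lifted the gauge out of the tray by its pin, laid it on free bench and took it again by the handle. I then set it in the saddle with its pin on the anvil and let go. After that I turned the ratchet knob about 211° clockwise in one grip, released it and backed the arm away.

**Last checks:**
- **Seating:** measured against the saddle cheeks, the gauge sat within about 1 mm across and about 2 mm along.
- **Slip:** the turning moment rose from almost nothing (0.04 N·m or less) to about 0.09–0.14 N·m, and the knob's mark kept following the hand while the drum's red mark stopped. I put the slip at about 110–120°.
- **Rest of the bench:** the last pictures show the spindle down on the pin, the blue gauge in its pocket, the bystanders where they were, and the robot touching nothing.

**Disagreements:**
- **Drum angle:** two readings of the stopped drum differed by about 12° because of how the mark was fitted. The slip could therefore be a little over a quarter turn, but it is well under a full turn.
- **Saddle position:** two estimates along the micrometer differed by 1–4 mm. That is inside the 9 mm allowed.

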